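# Scoop walnuts from a slide-lid bin into the serving bowl

### The job

Serve all the walnuts from the lidded bin on this kitchen counter. First move the red-capped jar off the bin's side ledge and stand it on the middle of the cork coaster, then slide the wooden cover fully open and use the scoop to bring every walnut into the blue bowl; do not touch walnuts in the bin with the fingers (a walnut spilt outside it may be picked up by hand). Finish with the bowl standing upright on the counter, the scoop lying level on the wooden cutting board, the cover slid fully shut and the jar stood upright back on the bin's side ledge; leave the other kitchen things where they are.

Things in the scene. Friction and masses are not known exactly. Their poses are not given: they have to be found in the camera images.
- bin: White walnut bin, fixed to the counter (place and yaw vary). Origin at counter height under the compartment's centre; z up, x along the compartment from its shallow near end to its deep far end, y away from the ledge. Inside 200 mm long (x -100 to +100), 116 mm wide (y -58 to +58); walls 6 mm thick, rim 72 mm above the counter. The walnuts lie against the far wall
- ramp_foot (a point): middle of the low edge of the bin's floor, at the far wall (bin x = +100, 6 mm above the counter; axes as the bin's). The floor is a straight ramp, 60 mm above the counter at bin x = -100 and falling 15 degrees to here, so walnuts roll down it. No wall stands above the floor at the near end, so a scoop can slide in down the ramp
- cover (a joint): slide joint of the bin's flat wooden cover (212 x 128 x 6 mm, top 79 mm above the counter): 0 = shut, grows as it slides along the bin's -y to 0.128 m = fully open, over the wooden side ledge (212 x 130 mm, top at 62 mm height, centre at bin y = -129 mm). Stays where left; sliding takes about 2 N. May start slightly ajar. A thing on the ledge blocks it
- cover_grip (a point): middle of the cover's dark wooden grip bar, 91 mm above the counter; the bar is 90 mm long along the bin's x, 14 mm wide along the bin's y, and stands 24 mm up from the cover's top (79 to 103 mm height). The point's axes are the bin's
- scoop: steel scoop, 0.13 kg, lying level on the board. Origin at the centre of the basin's flat underside; x points to the lip, z up. Basin floor 100 mm long (x -50 to +50), 104 mm wide, 2.5 mm thick; walls 2.5 mm thick: back wall at x = -50, 40 mm high; side walls 34 mm high from x = -50 to +20 only (the front 30 mm is a flat lip); open at the front
- scoop_grip (a point): middle of the scoop's straight black handle, at x = -100, z = +52 mm in the scoop's frame (axes as the scoop's). The handle is 18 mm wide (y), 24 mm deep, 112 mm long, and rises backwards at 20 degrees to about x = -153, z = 71 mm; grip it from above across its width
- board: bamboo cutting board, fixed, 300 mm (its x) x 190 mm (its y) x 18 mm thick; origin at the centre of its underside
- jar: squat glass jar with a red cap, 62 mm diameter, 62 mm tall, 0.25 kg, standing upright on the bin's side ledge at the start; origin at the centre of its underside
- coaster: round cork coaster fixed on the counter, 120 mm diameter, 6 mm thick; origin at the centre of its underside. It and the bowl may be found in either of two places
- bowl: blue ceramic serving bowl, loose, 0.45 kg, 176 mm across the rim, 58 mm tall; origin at the centre of its underside
- walnut1: walnut in its shell, brown, round, smooth, 32 mm diameter, 12 g; slides easily in bin and scoop (friction about 0.25); origin at its centre. Starts in the bin. Six to eight walnuts are present; absent ones read None
- walnut2: walnut in its shell, brown, round, smooth, 32 mm diameter, 12 g; slides easily in bin and scoop (friction about 0.25); origin at its centre. Starts in the bin. Six to eight walnuts are present; absent ones read None
- walnut3: walnut in its shell, brown, round, smooth, 32 mm diameter, 12 g; slides easily in bin and scoop (friction about 0.25); origin at its centre. Starts in the bin. Six to eight walnuts are present; absent ones read None
- walnut4: walnut in its shell, brown, round, smooth, 32 mm diameter, 12 g; slides easily in bin and scoop (friction about 0.25); origin at its centre. Starts in the bin. Six to eight walnuts are present; absent ones read None
- walnut5: walnut in its shell, brown, round, smooth, 32 mm diameter, 12 g; slides easily in bin and scoop (friction about 0.25); origin at its centre. Starts in the bin. Six to eight walnuts are present; absent ones read None
- walnut6: walnut in its shell, brown, round, smooth, 32 mm diameter, 12 g; slides easily in bin and scoop (friction about 0.25); origin at its centre. Starts in the bin. Six to eight walnuts are present; absent ones read None
- walnut7: walnut in its shell, brown, round, smooth, 32 mm diameter, 12 g; slides easily in bin and scoop (friction about 0.25); origin at its centre. Starts in the bin. Six to eight walnuts are present; absent ones read None
- walnut8: walnut in its shell, brown, round, smooth, 32 mm diameter, 12 g; slides easily in bin and scoop (friction about 0.25); origin at its centre. Starts in the bin. Six to eight walnuts are present; absent ones read None
- mug: white mug, 90 mm tall, bystander behind the bin; origin under its centre
- strainer1: steel sink strainer, 76 mm across, 48 mm tall with its knob, bystander on the robot's side of the bin; origin under its centre
- strainer2: steel sink strainer like the other, bystander on the far side; origin under its centre
- oil: green oil bottle, 190 mm tall, bystander behind the bin; origin under its centre
- spice: amber spice jar with a green cap, 100 mm tall, bystander on the far right; origin under its centre
Things that resemble listed ones, but are neither listed nor needed, are in the scene too. There is more than one size of the coaster; the job needs the smaller.

How it is judged (in metres and radians):
On the way, in this order (a step that is already met when the one before it is completed fails the run):
1. the jar stands upright on the coaster, let go, the cover not yet opened (horizontal distance between jar and coaster below 0.035 m and angle between jar's own z axis and vertical below 0.1 rad and height (world z) of jar below 0.012 m and contact force between jar and the fingers below 0.1 N and value of joint cover below 0.03 m), for 0.2 s.
2. the cover is slid fully open (value of joint cover above 0.115 m), for 0.2 s.
3. the scoop carries at least one walnut clear above the bin's rim (((x of walnut1 in the frame of scoop between -0.055 and 0.05 m and y of walnut1 in the frame of scoop between -0.052 and 0.052 m and z of walnut1 in the frame of scoop between 0 and 0.06 m and height (world z) of walnut1 above 0.1 m) or (x of walnut2 in the frame of scoop between -0.055 and 0.05 m and y of walnut2 in the frame of scoop between -0.052 and 0.052 m and z of walnut2 in the frame of scoop between 0 and 0.06 m and height (world z) of walnut2 above 0.1 m) or (x of walnut3 in the frame of scoop between -0.055 and 0.05 m and y of walnut3 in the frame of scoop between -0.052 and 0.052 m and z of walnut3 in the frame of scoop between 0 and 0.06 m and height (world z) of walnut3 above 0.1 m) or (x of walnut4 in the frame of scoop between -0.055 and 0.05 m and y of walnut4 in the frame of scoop between -0.052 and 0.052 m and z of walnut4 in the frame of scoop between 0 and 0.06 m and height (world z) of walnut4 above 0.1 m) or (x of walnut5 in the frame of scoop between -0.055 and 0.05 m and y of walnut5 in the frame of scoop between -0.052 and 0.052 m and z of walnut5 in the frame of scoop between 0 and 0.06 m and height (world z) of walnut5 above 0.1 m) or (x of walnut6 in the frame of scoop between -0.055 and 0.05 m and y of walnut6 in the frame of scoop between -0.052 and 0.052 m and z of walnut6 in the frame of scoop between 0 and 0.06 m and height (world z) of walnut6 above 0.1 m) or (x of walnut7 in the frame of scoop between -0.055 and 0.05 m and y of walnut7 in the frame of scoop between -0.052 and 0.052 m and z of walnut7 in the frame of scoop between 0 and 0.06 m and height (world z) of walnut7 above 0.1 m) or (x of walnut8 in the frame of scoop between -0.055 and 0.05 m and y of walnut8 in the frame of scoop between -0.052 and 0.052 m and z of walnut8 in the frame of scoop between 0 and 0.06 m and height (world z) of walnut8 above 0.1 m))), for 0.2 s.
4. all the walnuts are in the bowl (horizontal distance between each of walnut1, walnut2, walnut3, walnut4, walnut5, walnut6, walnut7, walnut8 and bowl below 0.082 m and z of walnut1 in the frame of bowl between 0.005 and 0.075 m and contact force between each of walnut1, walnut2, walnut3, walnut4, walnut5, walnut6, walnut7, walnut8 and the fingers below 0.1 N and z of walnut2 in the frame of bowl between 0.005 and 0.075 m and z of walnut3 in the frame of bowl between 0.005 and 0.075 m and z of walnut4 in the frame of bowl between 0.005 and 0.075 m and z of walnut5 in the frame of bowl between 0.005 and 0.075 m and z of walnut6 in the frame of bowl between 0.005 and 0.075 m and z of walnut7 in the frame of bowl between 0.005 and 0.075 m and z of walnut8 in the frame of bowl between 0.005 and 0.075 m), for 0.2 s.
At the end, for the whole second after the job is handed in: all walnuts in the bowl (within 82 mm of its axis), bowl upright on the counter, jar upright on the bin's side ledge, scoop level on the board (basin centre over it), cover shut within 8 mm, all at rest (all of step 4 and angle between bowl's own z axis and vertical below 0.15 rad and height (world z) of bowl below 0.012 m and x of jar in the frame of bin between -0.1 and 0.1 m and y of jar in the frame of bin between -0.19 and -0.07 m and angle between jar's own z axis and vertical below 0.1 rad and height (world z) of jar between 0.055 and 0.07 m and linear speed of each of jar, scoop, bowl below 0.03 m/s and value of joint cover below 0.008 m and x of scoop in the frame of board between -0.15 and 0.15 m and y of scoop in the frame of board between -0.095 and 0.095 m and z of scoop in the frame of board below 0.026 m and angle between scoop's own z axis and vertical below 0.12 rad); the robot touches nothing.
It fails at once if a walnut in the bin is touched with the fingers ((contact force between walnut1 and the fingers above 0.5 N and x of walnut1 in the frame of bin between -0.1 and 0.1 m and y of walnut1 in the frame of bin between -0.058 and 0.058 m and height (world z) of walnut1 below 0.085 m) or (contact force between walnut2 and the fingers above 0.5 N and x of walnut2 in the frame of bin between -0.1 and 0.1 m and y of walnut2 in the frame of bin between -0.058 and 0.058 m and height (world z) of walnut2 below 0.085 m) or (contact force between walnut3 and the fingers above 0.5 N and x of walnut3 in the frame of bin between -0.1 and 0.1 m and y of walnut3 in the frame of bin between -0.058 and 0.058 m and height (world z) of walnut3 below 0.085 m) or (contact force between walnut4 and the fingers above 0.5 N and x of walnut4 in the frame of bin between -0.1 and 0.1 m and y of walnut4 in the frame of bin between -0.058 and 0.058 m and height (world z) of walnut4 below 0.085 m) or (contact force between walnut5 and the fingers above 0.5 N and x of walnut5 in the frame of bin between -0.1 and 0.1 m and y of walnut5 in the frame of bin between -0.058 and 0.058 m and height (world z) of walnut5 below 0.085 m) or (contact force between walnut6 and the fingers above 0.5 N and x of walnut6 in the frame of bin between -0.1 and 0.1 m and y of walnut6 in the frame of bin between -0.058 and 0.058 m and height (world z) of walnut6 below 0.085 m) or (contact force between walnut7 and the fingers above 0.5 N and x of walnut7 in the frame of bin between -0.1 and 0.1 m and y of walnut7 in the frame of bin between -0.058 and 0.058 m and height (world z) of walnut7 below 0.085 m) or (contact force between walnut8 and the fingers above 0.5 N and x of walnut8 in the frame of bin between -0.1 and 0.1 m and y of walnut8 in the frame of bin between -0.058 and 0.058 m and height (world z) of walnut8 below 0.085 m)).
It fails at once if the jar is tipped over (angle between jar's own z axis and vertical above 0.8 rad).
It fails at once if the bowl is tipped over (angle between bowl's own z axis and vertical above 0.8 rad).
It fails at once if another kitchen thing is pushed away (more than 40 mm) or knocked over (distance of any of mug, strainer1, strainer2, oil, spice from where it was at the start of the episode above 0.04 m or angle between any of mug, strainer1, strainer2, oil, spice's own z axis and vertical above 0.6 rad).
Of walnut6, walnut7, walnut8 only 1 to 3 are there at a start; the rules pass over those that are not, and their reading is None.
At some moment in a run one of jar, bowl may be knocked a few centimetres aside while the robot is not near it.
It also fails if it takes over 208 s, if anything falls off the work surface, if the arm or the gripper's body presses on something with over 40 N, if the wrist force passes 120 N, or if a joint passes its speed limit or range.

### The arm

A 7-joint arm with a two-finger parallel gripper is mounted at the origin on the work surface. World frame = base frame: x ahead of the robot, y to its left, z up, the work surface at z = 0. Lengths are in mm, angles in rad, forces in N, time in s.
With the tool pointing down it reaches from about 400 to 875 mm from the base axis. Payload 4.4 kg.
Tool frame: the origin (TCP) lies on the centre line of the jaws, within the pads' length; the fingertips stand 14 mm ahead of it and the grasp point (between the pads) lies 5 mm behind it (tips_ahead is the distance from the TCP to the fingertips, in mm); z points along the fingers, y is the line along which they close (so a half turn about z gives the same grasp; the last joint's range is limited). The gripper opens to 85 mm and grips with 20 to 120 N. Pads are 22 mm wide; open, the fingers measure 114 mm over their backs; the gripper's body (76 mm by 85 mm) begins 54 mm behind the grasp point. The pads swing forward as they close: fully open they stand 13 mm farther back than shut.
Start: joints at [-1.388, 0.628, 0.038, 1.517, -0.027, 0.996, -0.02], TCP at [160.032, 630.006, 245.313] pointing down, gripper open.
Joint ranges: [-3.06, 3.06], [-0.37, 2.12], [-1.25, 1.32], [0.18, 2.47], [-1.1, 4.24], [0.23, 1.98], [-2.94, 2.94]. Speed limits (rad/s): [2.57, 2.57, 3.14, 3.14, 3.14, 3.14, 3.14].

### API

Orientations are given as [roll, pitch, yaw] about the fixed x, y, z axes, in that order (R = Rz(yaw) Ry(pitch) Rx(roll)).
In Python, from cell import * gives the robot as it stands.
- The arm moves only by the tool move_arm, never from a script. Its argument "rows" is text: rows parted by semicolons, each of 7 numbers parted by spaces: the shift along the tool's x, y, z scaled (see below), then the turn, a rotation vector about the tool's x, y, z scaled (see below), then the closure, from -1 (fully open) to 1 (shut). A call has 1 to 12 rows; each row is the pose to reach, as a shift and turn from the pose commanded when the call began, along the tool's axes at that moment; what a row does not reach only later rows make up. The controller multiplies each number of a shift by 0.3 m and each number of a turn by pi/2 rad. A row lasts 1/12 s, in which the tool goes at most 41.7 mm and 7.16 degrees, less where a joint would pass 70% of its speed; a pose out of reach is approached as far as the arm can. A call with a number of a shift or a turn outside -1 to 1 is refused whole. A call with a gripper value outside its range is refused whole. The fingers move at their own pace and stop on an object; the grip force is fixed at half the most. Time passes only in rows, so rows that repeat a pose let the fingers close. It gives the time, the measured TCP pose, the force, the opening and the grip force at its end, in the units of the state.
- read_state(): the state, without advancing time (a new reading comes with each control period).
- get_image(name): name is "scene" or "top"; returns a dict with "img" (480x640x3 uint8, red, green, blue), "vfov" (degrees; the focal length in pixels is half the picture's height over the tangent of half this angle, whatever the lens; pixels are square), "cx", "cy" (the principal point, pixels), "k1" (the pictures are not rectified: a ray, as slopes to the right and down, at radius r is drawn at 1 + k1 r^2 times it, then the intrinsics apply), "extrinsics" (4x4, takes a point from camera to world coordinates). Camera axes: x right, y up, looking along -z (the intrinsics and any distortion apply to the point x, -y, -z); pixel columns grow to the right and rows downward; lengths in mm; the calibration is good to about 2 mm. A picture is of the moment at which its call begins. There is no depth.
- finish_job(): hands the job in; it is judged then, once.
The state is a dict: "clock": time; "qpos": joint angles; "qd": joint speeds; "tau": joint torques, N m; "eef_pos": TCP position; "tool_rot": TCP orientation; "force": force on the tool from outside, world axes, zero at the start; "torque": the same for the moment, N m; "width": finger opening in mm; "gripper_force": force on a finger pad.
Only numpy, scipy, OpenCV 4.12 (cv2) and the standard library are available. Lean on these libraries where they do the work, as an engineer would, in place of code of your own. Each camera call takes 0.05 s, during which the arm holds its last target. There are 200 camera calls.

## Working session

There is one attempt and no reset: what is moved stays moved. The work goes in short steps, Python scripts to look and compute and a tool call to move; the robot and the scene stay as the last step left them, time stands still between calls to the robot, and variables do not carry over. Pictures are saved under pics/ and viewed, at most 14 in all, crops included, and the job is handed in when it is done.

Besides the shell and the picture viewer there is one more tool, called after "Call:" as name(argument=value, ...) on one line, values as JSON. move_arm: Moves the arm, as the interface text tells. Its arguments: {"type":"object","properties":{"rows":{"type":"string"}},"required":["rows"]}

```bash
ls; mkdir -p pics
cat > h.py <<'E'
from cell import *
import numpy as np, cv2
from scipy.spatial.transform import Rotation as R
def cam(n):
    d=get_image(n); return d
def rays(d,uv):
    uv=np.atleast_2d(np.array(uv,float)); f=240/np.tan(np.radians(d['vfov'])/2)
    K=np.array([[f,0,d['cx']],[0,f,d['cy']],[0,0,1]])
    n=cv2.undistortPoints(uv.reshape(-1,1,2),K,np.array([d['k1'],0,0,0,0.])).reshape(-1,2)
    E=np.array(d['extrinsics']); r=np.c_[n[:,0],-n[:,1],-np.ones(len(n))]@E[:3,:3].T
    return E[:3,3],r
def px2w(d,uv,z):
    o,r=rays(d,uv); return o+r*((np.asarray(z)-o[2])/r[:,2])[:,None]
def w2px(d,P):
    P=np.atleast_2d(np.array(P,float)); E=np.array(d['extrinsics']); f=240/np.tan(np.radians(d['vfov'])/2)
    c=(P-E[:3,3])@E[:3,:3]; x=c[:,0]/-c[:,2]; y=-c[:,1]/-c[:,2]; s=1+d['k1']*(x*x+y*y)
    return np.c_[d['cx']+f*x*s,d['cy']+f*y*s]
def save(d,fn): cv2.imwrite('pics/'+fn,d['img'][:,:,::-1])
def load(fn):
    import pickle; return pickle.load(open(fn,'rb'))
def dump(d,fn):
    import pickle; pickle.dump(d,open(fn,'wb'))
E
python3 - <<'E'
from h import *
print(read_state())
for n in ['top','scene']:
    d=cam(n); save(d,n+'0.png'); dump(d,n+'0.pkl'); print({k:v for k,v in d.items() if k!='img'})
E
```

```text
pics
{'clock': 0.0, 'qpos': array([-1.38781022,  0.62933942,  0.03841426,  1.5183438 , -0.02698756,
        0.99633573, -0.02001259]), 'qd': array([-7.37420423e-04, -2.95670416e-04, -2.83759411e-04,  1.00443858e-03,
       -6.39672342e-05, -2.29085727e-03,  8.37147789e-04]), 'tau': array([-3.28224305e-04, -5.63422430e+01,  1.22615933e+00, -1.93436390e+01,
        1.10217198e-02,  1.08467790e-02, -3.36846838e-06]), 'eef_pos': array([159.85985426, 629.41878197, 244.4006642 ]), 'tool_rot': array([-3.13968362e+00,  1.88076775e-05,  2.89282369e+00]), 'force': array([-0.22968535, -0.04646631,  0.08716212]), 'torque': array([-0.00591969,  0.01213812, -0.03627855]), 'gripper_force': 0.0, 'width': 85.41237733875273}
{'vfov': 45.686500045430904, 'cx': 316.15870914215196, 'cy': 247.4809293740452, 'k1': -0.011062081044536445, 'extrinsics': array([[-2.65898164e-02,  9.89094259e-01, -1.44863829e-01,
         3.31441638e+02],
       [-9.99593587e-01, -2.77977503e-02, -6.32031655e-03,
         5.21566342e+00],
       [-1.02782774e-02,  1.44636898e-01,  9.89431415e-01,
         1.21808265e+03],
       [ 0.00000000e+00,  0.00000000e+00,  0.00000000e+00,
         1.00000000e+00]])}
{'vfov': 45.4919401069134, 'cx': 306.7937588636354, 'cy': 237.49827353079866, 'k1': 0.001949334226101992, 'extrinsics': array([[-3.21079823e-01, -6.48892922e-01,  6.89815716e-01,
         1.36415202e+03],
       [ 9.47044692e-01, -2.22880739e-01,  2.31150442e-01,
         2.84437955e+02],
       [ 3.75475114e-03,  7.27504056e-01,  6.86093106e-01,
         9.71360906e+02],
       [ 0.00000000e+00,  0.00000000e+00,  0.00000000e+00,
         1.00000000e+00]])}
```

View pics/top0.png

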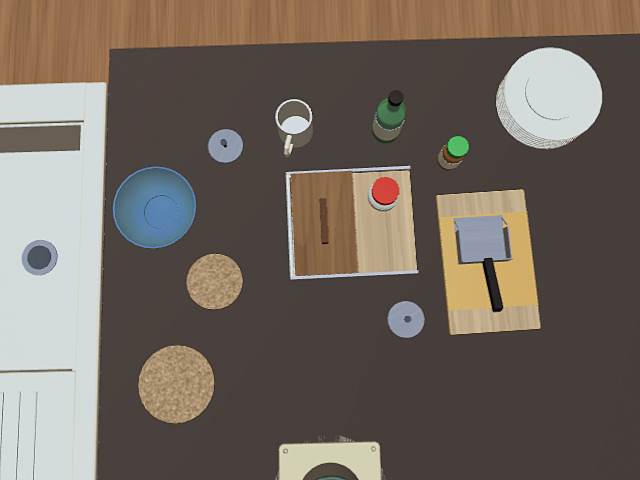

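View pics/scene0.png

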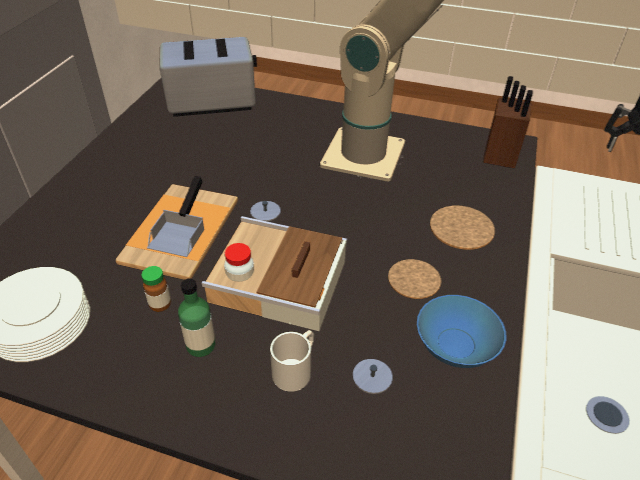

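Run:
```python
from h import *
t=load('top0.pkl'); s=load('scene0.pkl')
print('tcp px',w2px(t,[[160,630,245]]),w2px(s,[[160,630,245]]))
def blob(d,lo,hi,box,rgb=True):
    hsv=cv2.cvtColor(d['img'],cv2.COLOR_RGB2HSV); m=cv2.inRange(hsv,np.array(lo),np.array(hi)); k=np.zeros_like(m); x0,y0,x1,y1=box; k[y0:y1,x0:x1]=m[y0:y1,x0:x1]
    n,l,st,c=cv2.connectedComponentsWithStats(k); i=1+np.argmax(st[1:,4]); 
    cn=max(cv2.findContours((l==i).astype(np.uint8),0,1)[0],key=cv2.contourArea)
    return st[i],c[i],cn
# cap
for n,d,b in [('top',t,(360,170,410,215)),('scene',s,(215,235,265,270))]:
    st,c,cn=blob(d,(0,150,80),(10,255,255),b); e=cv2.fitEllipse(cn); print(n,'cap',st,c,e, px2w(d,[c],120))
st,c,cn=blob(t,(95,80,60),(115,255,255),(100,150,210,260)); e=cv2.fitEllipse(cn); print('bowl',e,px2w(t,[e[0]],58))
# ellipse pts to world circle at z=58
P=px2w(t,cn.reshape(-1,2),58)[:,:2]; c,r=cv2.minEnclosingCircle(P.astype(np.float32)); print('bowl circ',c,r)
st,c,cn=blob(s,(95,80,50),(115,255,255),(400,280,520,370)); P=px2w(s,cn.reshape(-1,2),58)[:,:2]; print('bowl scene',cv2.minEnclosingCircle(P.astype(np.float32)))
for nm,b in [('small',(180,245,250,320)),('big',(130,335,225,430))]:
    st,c,cn=blob(t,(5,60,60),(25,255,255),b); P=px2w(t,cn.reshape(-1,2),6)[:,:2]; print(nm,cv2.minEnclosingCircle(P.astype(np.float32)),px2w(t,[c],6))
st,c,cn=blob(s,(5,60,60),(25,255,255),(380,255,450,305)); P=px2w(s,cn.reshape(-1,2),6)[:,:2]; print('small scene',cv2.minEnclosingCircle(P.astype(np.float32)),px2w(s,[c],6))
a=cv2.resize(t['img'][160:285,282:424],None,fx=5.6,fy=4.8,interpolation=cv2.INTER_CUBIC); 
a=cv2.resize(t['img'][160:280,282:424],(710,600),interpolation=cv2.INTER_CUBIC); cv2.imwrite('pics/bin.png',a[:,:,::-1])
a=cv2.resize(s['img'][210:330,200:352],(760,600),interpolation=cv2.INTER_CUBIC); cv2.imwrite('pics/bins.png',a[:,:,::-1])
a=np.hstack([cv2.resize(t['img'][180:340,430:550],(420,560),interpolation=cv2.INTER_CUBIC),cv2.resize(s['img'][170:280,115:190],(380,557),interpolation=cv2.INTER_CUBIC)[:560]]) if 0 else cv2.resize(t['img'][180:340,430:550],(450,600),interpolation=cv2.INTER_CUBIC)
cv2.imwrite('pics/board.png',a[:,:,::-1])
```

```text
tcp px [[-50.58779086 444.50147995]] [[632.92605291 156.82504685]]
top cap [372 177  27  28 579] [384.96545769 190.31088083] ((384.9606628417969, 190.30709838867188), (25.91804313659668, 26.63739013671875), 43.29478454589844) [[ 602.46483757 -126.65004831  120.        ]]
scene cap [225 243  26  23 481] [237.40748441 253.7962578 ] ((237.42294311523438, 253.82289123535156), (22.22694969177246, 25.690208435058594), 82.86205291748047) [[ 602.87350095 -124.34504054  120.        ]]
bowl ((153.93008422851562, 206.9292449951172), (79.8521957397461, 83.62549591064453), 56.75978469848633) [[596.34103304 348.94079757  58.        ]]
bowl circ (597.2562866210938, 348.95013427734375) 87.83663940429688
bowl scene ((597.6121826171875, 349.9537658691406), 91.50360107421875)
small ((442.54693603515625, 233.1734161376953), 60.860355377197266) [[442.54735427 232.96073522   6.        ]]
big ((231.0845947265625, 312.95611572265625), 80.6643295288086) [[230.34942597 312.77464251   6.        ]]
small scene ((441.4955139160156, 241.82022094726562), 85.94416046142578) [[443.06822365 239.26642663   6.        ]]
```

View pics/bin.png

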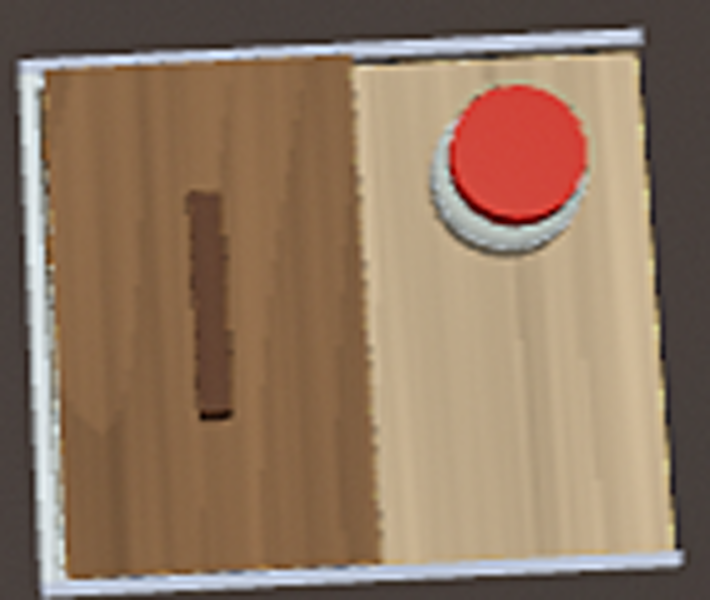

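View pics/bins.png

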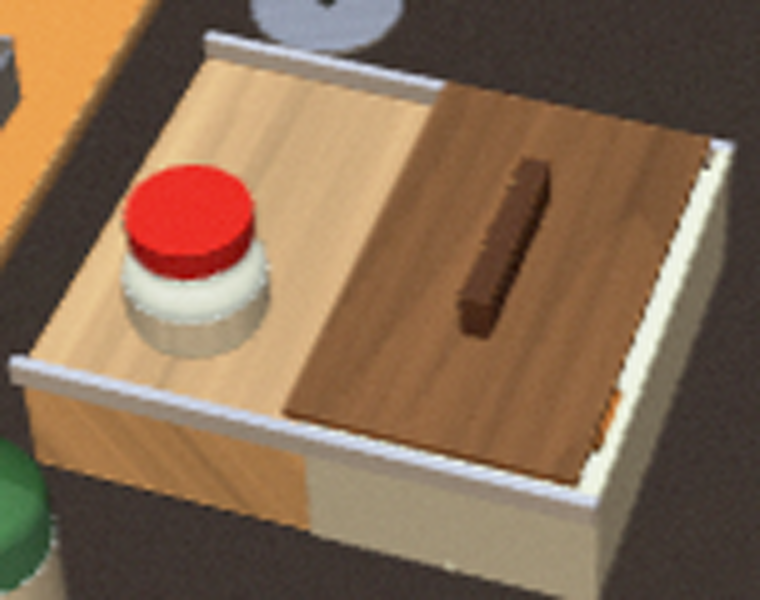

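View pics/board.png

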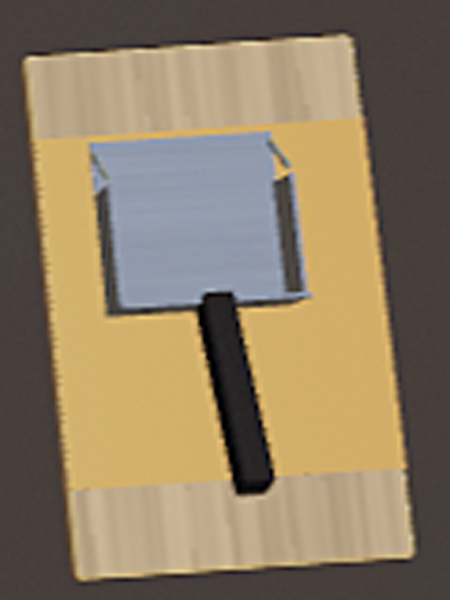

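```bash
cat >> h.py <<'E'
def frame(x,y,yaw): return np.array([x,y]),np.array([[np.cos(yaw),-np.sin(yaw)],[np.sin(yaw),np.cos(yaw)]])
E
python3 - <<'E'
from h import *
from scipy.optimize import least_squares
t=load('top0.pkl'); s=load('scene0.pkl')
T=lambda a: np.array(a)/5+[282,160]
S=lambda a: np.array(a)/5+[200,210]
# (img, pt, z, axis, value, uses q)
L=[]
for p in [(20,75),(44,590)]: L.append((t,T(p),72,1,64,0))
for p in [(640,60),(673,540)]: L.append((t,T(p),62,1,-194,0))
for p in [(50,70),(350,55)]: L.append((t,T(p),79,0,106,0))
for p in [(70,577),(382,560)]: L.append((t,T(p),79,0,-106,0))
for p in [(353,65),(382,555)]: L.append((t,T(p),79,1,-64,1))
for p in [(288,412),(580,485)]: L.append((s,S(p),79,0,106,0))
for p in [(445,85),(712,138)]: L.append((s,S(p),79,0,-106,0))
for p in [(440,90),(288,412)]: L.append((s,S(p),79,1,-64,1))
for p in [(712,138),(580,485)]: L.append((s,S(p),79,1,64,1))
for p in [(600,500),(732,148)]: L.append((s,S(p),72,1,64,0))
for p in [(210,62),(35,358)]: L.append((s,S(p),62,1,-194,0))
W=[px2w(d,[p],z)[0,:2] for d,p,z,*_ in L]
def res(v):
    o,M=frame(*v[:3]); 
    return [((w-o)@M)[l[3]]-l[4]+(v[3] if l[5] else 0) for w,l in zip(W,L)]
r=least_squares(res,[530,-30,0.05,0],loss='soft_l1',f_scale=2); print('bin',r.x); print(np.round(res(r.x),1))
o,M=frame(*r.x[:3]); print('jar in bin',(np.array([602.6,-125.5])-o)@M)
# scoop
B=lambda a: np.array(a)/3.75+[430,180]
Q=[((90,143),20.5,(50,52)),((270,133),20.5,(50,-52)),((107,313),58,(-50,52)),((311,297),58,(-50,-52)),((254,482),101,(-152,0))]
W2=[px2w(t,[B(p)],z)[0,:2] for p,z,_ in Q]
f=lambda v:(np.array([frame(*v)[0]+frame(*v)[1]@np.array(q[2]) for q in Q])-W2).ravel()
r2=least_squares(f,[500,-350,0],loss='soft_l1',f_scale=2); print('scoop',r2.x,np.round(f(r2.x),1))
Q3=[(25,58),(352,36),(412,553),(78,579)]; print('board corners',px2w(t,[B(p) for p in Q3],18))
for n,p,z in [('oil',(387,137),0),('oiltop',(396,98),190),('mug',(294,122),90),('str1',(406,320),10),('str2',(225,146),10),('spice',(458,146),100)]: print(n,px2w(t,[p],z)[0])
E
```

```text
bin [5.49075094e+02 6.98529719e+00 2.86103549e-02 8.12261026e+00]
[-3.  -2.5 -3.5 -1.  -1.  -1.9  1.1  0.9 -4.4 -2.9 -0.9  0.6  1.6 -0.5
  0.4  3.   0.6  0.9  1.2  1.3  5.3  4.6]
jar in bin [  49.7130668  -133.96223545]
scoop [ 5.13778433e+02 -3.35022271e+02  2.14209905e-02] [ 0.8  1.3  0.1  0.1  2.6 -6.5 -0.8  1.3 -3.1 -0.4]
board corners [[ 613.05259191 -249.63642651   18.        ]
 [ 620.64812348 -438.17471      18.        ]
 [ 325.84721607 -448.17794985   18.        ]
 [ 316.70007056 -262.11801404   18.        ]]
oil [ 753.39811655 -150.97517539    0.        ]
oiltop [ 763.97498316 -147.12546375  190.        ]
mug [760.28078187  51.2902586   90.        ]
str1 [ 349.05037069 -171.70855685   10.        ]
str2 [740.090286   207.90701113  10.        ]
spice [ 695.49171227 -281.48400036  100.        ]
```

```bash
cat >> h.py <<'E'
import json
def down(psi,pitch=0):
    # psi=pi -> tool x=-X,y=+Y,z=down; pitch>0 tips the scoop's nose (heading psi-pi) down
    h=psi-np.pi; ax=np.array([-np.sin(h),np.cos(h),0])
    return R.from_rotvec(ax*pitch)*R.from_euler('xyz',[np.pi,0,psi])
def plan(wps,start=None):
    """wps: (pos,Rot,grip,nrows); prints calls; stores the commanded end pose"""
    if start is None:
        c=json.load(open('cmd.json')); p=np.array(c['p']); Q=R.from_quat(c['q'])
    else: p,Q=start
    p=np.array(p,float); rows=[]; b=(p,Q); out=[]; cur=(p,Q)
    def flush():
        nonlocal rows,b
        if rows: out.append('; '.join(rows)); rows=[]; b=cur
    for pos,Rt,g,n in wps:
        for i in range(n):
            sh=b[1].inv().apply(np.array(pos,float)-b[0])/300; rv=(b[1].inv()*Rt).as_rotvec()/(np.pi/2)
            if len(rows)==12 or abs(sh).max()>1 or abs(rv).max()>1:
                flush(); sh=b[1].inv().apply(np.array(pos,float)-b[0])/300; rv=(b[1].inv()*Rt).as_rotvec()/(np.pi/2)
            v=np.round(np.r_[sh,rv],3)+0.0; rows.append(' '.join('%g'%x for x in v)+' %g'%g)
            cur=(b[0]+b[1].apply(v[:3]*300), b[1]*R.from_rotvec(v[3:]*np.pi/2))
    flush(); json.dump({'p':list(cur[0]),'q':list(cur[1].as_quat())},open('cmd.json','w'))
    for o in out: print('CALL',o)
def st():
    s=read_state(); print('t %.2f'%s['clock'],'p',np.round(s['eef_pos'],1),'rpy',np.round(s['tool_rot'],3),'F',np.round(s['force'],1),'w %.1f'%s['width'],'gf %.1f'%s['gripper_force'],'q',np.round(s['qpos'],2)); return s
E
python3 - <<'E'
from h import *
a=down(2.385)
s=([160.032,630.006,245.313],R.from_euler('xyz',[np.pi,0,2.893]))
plan([([350,400,240],down(2.7),-1,8),([500,150,230],down(2.5),-1,8),([602.7,-125.5,220],a,-1,9),([602.7,-125.5,120],a,-1,4)],s)
E
```

```text
CALL -0.802 -0.587 0.018 0 0 0.123 -1; -0.802 -0.587 0.018 0 0 0.123 -1; -0.802 -0.587 0.018 0 0 0.123 -1; -0.802 -0.587 0.018 0 0 0.123 -1; -0.802 -0.587 0.018 0 0 0.123 -1; -0.802 -0.587 0.018 0 0 0.123 -1; -0.802 -0.587 0.018 0 0 0.123 -1; -0.802 -0.587 0.018 0 0 0.123 -1
CALL -0.809 -0.54 0.033 0 0 0.127 -1; -0.809 -0.54 0.033 0 0 0.127 -1; -0.809 -0.54 0.033 0 0 0.127 -1; -0.809 -0.54 0.033 0 0 0.127 -1; -0.809 -0.54 0.033 0 0 0.127 -1; -0.809 -0.54 0.033 0 0 0.127 -1; -0.809 -0.54 0.033 0 0 0.127 -1; -0.809 -0.54 0.033 0 0 0.127 -1
CALL -0.823 -0.531 0.033 0 0 0.073 -1; -0.823 -0.531 0.033 0 0 0.073 -1; -0.823 -0.531 0.033 0 0 0.073 -1; -0.823 -0.531 0.033 0 0 0.073 -1; -0.823 -0.531 0.033 0 0 0.073 -1; -0.823 -0.531 0.033 0 0 0.073 -1; -0.823 -0.531 0.033 0 0 0.073 -1; -0.823 -0.531 0.033 0 0 0.073 -1; -0.823 -0.531 0.033 0 0 0.073 -1; -0.823 -0.531 0.367 0 0 0.073 -1; -0.823 -0.531 0.367 0 0 0.073 -1; -0.823 -0.531 0.367 0 0 0.073 -1
CALL 0 0 0 0 0 0 -1
```

Call:
move_arm(rows="-0.802 -0.587 0.018 0 0 0.123 -1; -0.802 -0.587 0.018 0 0 0.123 -1; -0.802 -0.587 0.018 0 0 0.123 -1; -0.802 -0.587 0.018 0 0 0.123 -1; -0.802 -0.587 0.018 0 0 0.123 -1; -0.802 -0.587 0.018 0 0 0.123 -1; -0.802 -0.587 0.018 0 0 0.123 -1; -0.802 -0.587 0.018 0 0 0.123 -1")

```text
clock: 0.77
eef_pos: [355.5, 392.2, 239.7]
tool_rot: [-3.138, 0.005, 2.689]
force: [0.1, 0.1, 0.4]
width: 85.7
gripper_force: 0.0
```

Call:
move_arm(rows="-0.809 -0.54 0.033 0 0 0.127 -1; -0.809 -0.54 0.033 0 0 0.127 -1; -0.809 -0.54 0.033 0 0 0.127 -1; -0.809 -0.54 0.033 0 0 0.127 -1; -0.809 -0.54 0.033 0 0 0.127 -1; -0.809 -0.54 0.033 0 0 0.127 -1; -0.809 -0.54 0.033 0 0 0.127 -1; -0.809 -0.54 0.033 0 0 0.127 -1")

```text
clock: 1.43
eef_pos: [504.2, 139.9, 230.0]
tool_rot: [-3.139, 0.006, 2.487]
force: [-0.2, -1.1, 0.0]
width: 85.5
gripper_force: 0.0
```

Call:
move_arm(rows="-0.823 -0.531 0.033 0 0 0.073 -1; -0.823 -0.531 0.033 0 0 0.073 -1; -0.823 -0.531 0.033 0 0 0.073 -1; -0.823 -0.531 0.033 0 0 0.073 -1; -0.823 -0.531 0.033 0 0 0.073 -1; -0.823 -0.531 0.033 0 0 0.073 -1; -0.823 -0.531 0.033 0 0 0.073 -1; -0.823 -0.531 0.033 0 0 0.073 -1; -0.823 -0.531 0.033 0 0 0.073 -1")

```text
clock: 2.18
eef_pos: [602.2, -129.3, 219.4]
tool_rot: [-3.14, 0.001, 2.379]
force: [-0.7, 0.4, 0.3]
width: 85.3
gripper_force: 0.0
```

Call:
move_arm(rows="0 0 0.1 0 0 0 -1; 0 0 0.2 0 0 0 -1; 0 0 0.3 0 0 0 -1; 0 0 0.38 0 0 0 -1; 0 0 0.43 0 0 0 -1; 0 0 0.46 0 0 0 -1; 0 0 0.48 0 0 0 -1; 0 0 0.48 0 0 0 -1; 0 0 0.48 0 0 0 -1")

```text
clock: 2.93
eef_pos: [602.9, -124.9, 76.7]
tool_rot: [3.141, 0.001, 2.386]
force: [0.6, -0.1, -0.4]
width: 85.1
gripper_force: 0.0
```

Call:
move_arm(rows="0 0 0 0 0 0 1; 0 0 0 0 0 0 1; 0 0 0 0 0 0 1; 0 0 0 0 0 0 1; 0 0 0 0 0 0 1; 0 0 0 0 0 0 1; 0 0 0 0 0 0 1; 0 0 0 0 0 0 1; 0 0 0 0 0 0 1; 0 0 0 0 0 0 1; 0 0 0 0 0 0 1")

```text
clock: 3.85
eef_pos: [603.4, -125.7, 77.8]
tool_rot: [3.14, 0.002, 2.385]
force: [-0.3, 0.8, 4.6]
width: 60.4
gripper_force: 64.7
```

```bash
python3 - <<'E'
import re
s=open('h.py').read()
s=s.replace("    for o in out: print('CALL',o)","    from itertools import groupby\n    for o in out: print('CALL',' | '.join('%s x%d'%(k,len(list(g))) for k,g in groupby(o.split('; '))))")
open('h.py','w').write(s)
E
python3 - <<'E'
from h import *
st(); a=down(2.385)
plan([([602.7,-125.5,140],a,1,4),([560,0,190],a,1,5),([442.5,234,190],a,1,10),([442.5,234,60],a,1,5),([442.5,234,26],a,1,3),([442.5,234,21],a,1,4)],([602.7,-125.5,76],a))
E
```

```text
t 3.85 p [ 603.4 -125.7   77.8] rpy [3.140e+00 2.000e-03 2.385e+00] F [-0.3  0.8  4.6] w 60.4 gf 64.7 q [ 0.07  0.8   0.14  1.75 -0.18  0.6   1.13]
CALL 0 0 -0.213 0 0 0 1 x4 | 0.391 0.206 -0.38 0 0 0 1 x5
CALL 0.82 0.299 0 0 0 0 1 x10 | 0.82 0.299 0.433 0 0 0 1 x2
CALL 0 0 0 0 0 0 1 x3 | 0 0 0.114 0 0 0 1 x3 | 0 0 0.13 0 0 0 1 x4
```

Call:
move_arm(rows="0 0 -0.1 0 0 0 1; 0 0 -0.2 0 0 0 1; 0 0 -0.213 0 0 0 1; 0.391 0.206 -0.38 0 0 0 1; 0.391 0.206 -0.38 0 0 0 1; 0.391 0.206 -0.38 0 0 0 1; 0.391 0.206 -0.38 0 0 0 1; 0.391 0.206 -0.38 0 0 0 1; 0.391 0.206 -0.38 0 0 0 1")

```text
clock: 4.6
eef_pos: [559.5, 1.1, 190.6]
tool_rot: [3.141, 0.001, 2.388]
force: [0.2, -1.3, -1.9]
width: 59.7
gripper_force: 66.2
```

Call:
move_arm(rows="0.2 0.073 0 0 0 0 1; 0.32 0.117 0 0 0 0 1; 0.44 0.16 0 0 0 0 1; 0.56 0.204 0 0 0 0 1; 0.66 0.24 0 0 0 0 1; 0.74 0.27 0 0 0 0 1; 0.79 0.288 0 0 0 0 1; 0.82 0.299 0 0 0 0 1; 0.82 0.299 0 0 0 0 1; 0.82 0.299 0 0 0 0 1")

```text
clock: 5.43
eef_pos: [443.1, 232.3, 189.9]
tool_rot: [-3.141, 0.001, 2.384]
force: [1.0, -0.8, -1.9]
width: 60.1
gripper_force: 66.2
```

Call:
move_arm(rows="0 0 0.1 0 0 0 1; 0 0 0.2 0 0 0 1; 0 0 0.3 0 0 0 1; 0 0 0.4 0 0 0 1; 0 0 0.47 0 0 0 1; 0 0 0.52 0 0 0 1; 0 0 0.547 0 0 0 1; 0 0 0.556 0 0 0 1; 0 0 0.563 0 0 0 1; 0 0 0.563 0 0 0 1; 0 0 0.563 0 0 0 1")

```text
clock: 6.35
eef_pos: [443.4, 233.6, 22.2]
tool_rot: [3.14, 0.001, 2.384]
force: [-0.5, 0.7, -2.0]
width: 60.1
gripper_force: 66.1
```

Call:
move_arm(rows="0 0 0.003 0 0 0 1; 0 0 0.003 0 0 0 0.2; 0 0 0.003 0 0 0 -0.4; 0 0 0.003 0 0 0 -1; 0 0 0.003 0 0 0 -1; 0 0 0.003 0 0 0 -1; 0 0 0.003 0 0 0 -1; 0 0 0.003 0 0 0 -1; 0 0 0.003 0 0 0 -1")

```text
clock: 7.1
eef_pos: [442.0, 234.0, 20.2]
tool_rot: [-3.142, -0.0, 2.386]
force: [-0.1, 0.7, -0.1]
width: 85.3
gripper_force: 0.0
```

Call:
move_arm(rows="0 0 -0.1 0 0 0 -1; 0 0 -0.2 0 0 0 -1; 0 0 -0.3 0 0 0 -1; 0 0 -0.45 0 0 0 -1; 0 0 -0.6 0 0 0 -1; 0 0 -0.6 0 0 0 -1; 0 0 -0.6 0 0 0 -1")

```text
clock: 7.68
eef_pos: [443.8, 234.9, 203.2]
tool_rot: [3.135, 0.002, 2.386]
force: [0.2, -0.5, -0.9]
width: 85.1
gripper_force: 0.0
```

Run:
```python
from h import *
st(); t=cam('top'); s=cam('scene'); dump(t,'top1.pkl'); dump(s,'scene1.pkl'); a=np.vstack([t['img'][80:400,60:560],]); save({'img':a},'t1.png')
o,M=frame(549,7,.0286); 
for q in (0,8): g=o+M@np.array([0,-q]); print('grip expected',g,w2px(t,[[*g,103]]))
# grip bar by colour: dark brown
hsv=cv2.cvtColor(t['img'],cv2.COLOR_RGB2HSV)[215:225,318:335]; print(hsv[5,:,:].tolist())
```

```text
t 7.68 p [443.8 234.9 203.2] rpy [3.135e+00 2.000e-03 2.386e+00] F [ 0.2 -0.5 -0.9] w 85.1 gf 0.0 q [-0.71  0.49  0.24  1.98 -0.18  0.69  0.46]
grip expected [549.   7.] [[318.11296012 220.44447109]]
grip expected [549.22876881  -0.99672838] [[322.12297248 220.21889987]]
[[14, 120, 140], [14, 122, 136], [13, 126, 107], [12, 131, 107], [11, 128, 98], [10, 126, 99], [11, 125, 100], [11, 124, 99], [12, 129, 101], [14, 135, 121], [14, 123, 139], [15, 120, 140], [15, 123, 145], [14, 122, 149], [15, 121, 148], [14, 120, 147], [14, 123, 143]]
```

View pics/t1.png

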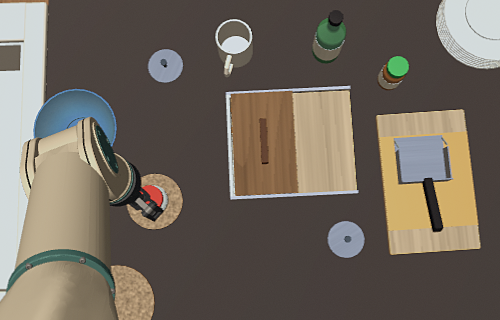

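Run:
```python
from h import *
b=down(3.170)
# commanded now: 442.5,234, 20.4+... 
z=21.1-0.9+180
plan([([549,-4,170],b,-1,10),([549,-4,130],b,-1,2)],([442.5,234,z],down(2.385)))
plan([([549,-4,110],b,-1,2),([549,-4,97],b,-1,4)])
plan([([549,-4,97],b,1,9)])
```

```text
CALL -0.803 -0.333 0.101 0 0 -0.5 -1 x10 | -0.803 -0.333 0.234 0 0 -0.5 -1 x2
CALL 0 0 0.067 0 0 0 -1 x2 | 0 0 0.11 0 0 0 -1 x4
CALL 0 0 0 0 0 0 1 x9
```

Call:
move_arm(rows="-0.803 -0.333 0.101 0 0 -0.5 -1; -0.803 -0.333 0.101 0 0 -0.5 -1; -0.803 -0.333 0.101 0 0 -0.5 -1; -0.803 -0.333 0.101 0 0 -0.5 -1; -0.803 -0.333 0.101 0 0 -0.5 -1; -0.803 -0.333 0.101 0 0 -0.5 -1; -0.803 -0.333 0.101 0 0 -0.5 -1; -0.803 -0.333 0.101 0 0 -0.5 -1; -0.803 -0.333 0.101 0 0 -0.5 -1; -0.803 -0.333 0.234 0 0 -0.5 -1; -0.803 -0.333 0.234 0 0 -0.5 -1")

```text
clock: 8.7
eef_pos: [543.7, -1.6, 124.2]
tool_rot: [3.14, -0.012, -3.11]
force: [-2.3, -0.2, -0.4]
width: 85.1
gripper_force: 0.0
```

Call:
move_arm(rows="0 0 0.067 0 0 0 -1; 0 0 0.067 0 0 0 -1; 0 0 0.11 0 0 0 -1; 0 0 0.11 0 0 0 -1; 0 0 0.11 0 0 0 -1; 0 0 0.11 0 0 0 -1")

```text
clock: 9.2
eef_pos: [549.0, -3.3, 98.2]
tool_rot: [3.141, 0.001, -3.112]
force: [0.6, 0.3, -0.0]
width: 85.5
gripper_force: 0.0
```

Call:
move_arm(rows="0 0 0 0 0 0 1; 0 0 0 0 0 0 1; 0 0 0 0 0 0 1; 0 0 0 0 0 0 1; 0 0 0 0 0 0 1; 0 0 0 0 0 0 1; 0 0 0 0 0 0 1; 0 0 0 0 0 0 1; 0 0 0 0 0 0 1; 0 0 0 0 0 0 1; 0 0 0 0 0 0 1")

```text
clock: 10.12
eef_pos: [548.8, -3.9, 97.4]
tool_rot: [3.141, 0.0, -3.113]
force: [-1.2, -0.6, 5.9]
width: 12.5
gripper_force: 59.0
```

Run:
```python
from h import *
st()
```

```text
t 10.12 p [548.8  -3.9  97.4] rpy [ 3.141  0.    -3.113] F [-1.2 -0.6  5.9] w 12.5 gf 59.0 q [-0.03  0.7  -0.01  1.93  0.02  0.52  1.54]
```

Call:
move_arm(rows="0 -0.03 -0.003 0 0 0 1; 0 -0.08 -0.003 0 0 0 1; 0 -0.13 -0.003 0 0 0 1; 0 -0.18 -0.003 0 0 0 1; 0 -0.23 -0.003 0 0 0 1; 0 -0.28 -0.003 0 0 0 1; 0 -0.33 -0.003 0 0 0 1; 0 -0.37 -0.003 0 0 0 1; 0 -0.39 -0.003 0 0 0 1; 0 -0.398 -0.003 0 0 0 1; 0 -0.4 -0.003 0 0 0 1; 0 -0.4 -0.003 0 0 0 1")

```text
clock: 11.12
eef_pos: [551.5, -120.5, 97.4]
tool_rot: [3.137, -0.002, -3.111]
force: [-1.3, 7.9, -0.1]
width: 12.9
gripper_force: 60.5
```

Call:
move_arm(rows="0 0 0 0 0 0 -1; 0 0 0 0 0 0 -1; 0 0 0 0 0 0 -1; 0 0 0 0 0 0 -1; 0 0 0 0 0 0 -1; 0 0 -0.15 0 0 0 -1; 0 0 -0.3 0 0 0 -1; 0 0 -0.45 0 0 0 -1; 0 0 -0.45 0 0 0 -1; 0 0 -0.45 0 0 0 -1")

```text
clock: 11.95
eef_pos: [554.8, -124.8, 237.1]
tool_rot: [-3.139, 0.008, -3.113]
force: [1.3, 0.1, -1.3]
width: 85.3
gripper_force: 0.0
```

Run:
```python
from h import *
st(); t=cam('top'); s=cam('scene'); dump(t,'top2.pkl'); dump(s,'scene2.pkl')
a=np.hstack([cv2.resize(t['img'][150:350,270:420],(360,480),interpolation=cv2.INTER_CUBIC),cv2.resize(s['img'][200:335,190:360],(440,350))[:480] if 0 else cv2.copyMakeBorder(cv2.resize(s['img'][205:335,195:355],(430,350),interpolation=cv2.INTER_CUBIC),0,130,0,0,0)])
save({'img':a},'b2.png')
```

```text
t 11.95 p [ 554.8 -124.8  237.1] rpy [-3.139  0.008 -3.113] F [ 1.3  0.1 -1.3] w 85.3 gf 0.0 q [ 0.21  0.52 -0.05  1.77  0.03  0.85  1.74]
```

View pics/b2.png

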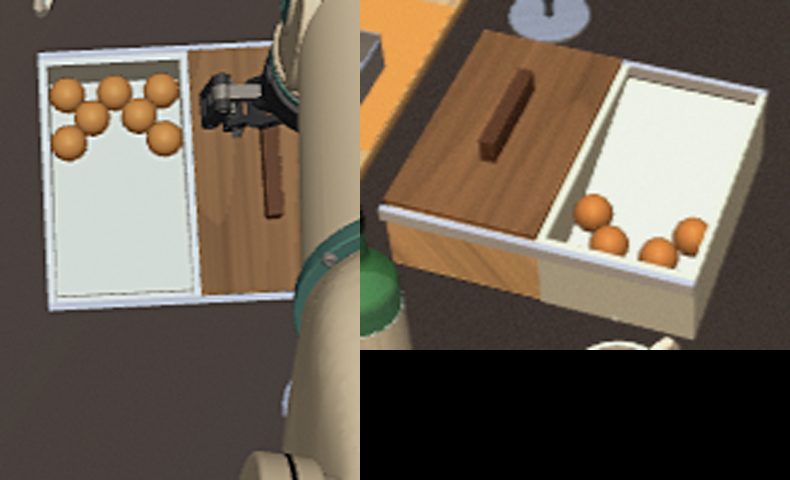

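Run:
```python
from h import *
b=down(3.165)
plan([([415,-334,160],b,-1,10)],([551.5+2.5,-124,237.5],down(3.170)))
plan([([415,-334,90],b,-1,4),([415,-334,66],b,-1,5)])
plan([([415,-334,66],b,1,11)])
```

```text
CALL 0.483 -0.687 0.258 0 0 0.003 -1 x10
CALL 0 0 0.234 0 0 0 -1 x4 | 0 0 0.314 0 0 0 -1 x5
CALL 0 0 0 0 0 0 1 x11
```

Call:
move_arm(rows="0.478 -0.687 0.243 0 0 0.003 -1; 0.478 -0.687 0.243 0 0 0.003 -1; 0.478 -0.687 0.243 0 0 0.003 -1; 0.478 -0.687 0.243 0 0 0.003 -1; 0.478 -0.687 0.243 0 0 0.003 -1; 0.478 -0.687 0.243 0 0 0.003 -1; 0.478 -0.687 0.243 0 0 0.003 -1; 0.478 -0.687 0.243 0 0 0.003 -1; 0.478 -0.687 0.243 0 0 0.003 -1; 0.478 -0.687 0.243 0 0 0.003 -1")

```text
clock: 12.88
eef_pos: [415.5, -332.5, 159.3]
tool_rot: [3.14, -0.001, -3.115]
force: [0.3, 0.4, 0.7]
width: 85.5
gripper_force: 0.0
```

Call:
move_arm(rows="0 0 0.1 0 0 0 -1; 0 0 0.17 0 0 0 -1; 0 0 0.23 0 0 0 -1; 0 0 0.28 0 0 0 -1; 0 0 0.314 0 0 0 -1; 0 0 0.314 0 0 0 -1; 0 0 0.314 0 0 0 -1; 0 0 0.314 0 0 0 -1")

```text
clock: 13.55
eef_pos: [415.9, -334.0, 66.7]
tool_rot: [-3.141, 0.001, -3.116]
force: [-0.2, 0.2, -0.7]
width: 85.1
gripper_force: 0.0
```

Call:
move_arm(rows="0 0 0 0 0 0 1; 0 0 0 0 0 0 1; 0 0 0 0 0 0 1; 0 0 0 0 0 0 1; 0 0 0 0 0 0 1; 0 0 0 0 0 0 1; 0 0 0 0 0 0 1; 0 0 0 0 0 0 1; 0 0 0 0 0 0 1; 0 0 0 0 0 0 1; 0 0 0 0 0 0 1; 0 0 0 0 0 0 1")

```text
clock: 14.55
eef_pos: [415.1, -334.4, 66.1]
tool_rot: [-3.141, 0.0, -3.117]
force: [-1.1, 0.0, 5.5]
width: 17.1
gripper_force: 61.5
```

Run:
```python
from h import *
st()
```

```text
t 14.55 p [ 415.1 -334.4   66.1] rpy [-3.141  0.    -3.117] F [-1.1  0.   5.5] w 17.1 gf 61.5 q [ 0.65  0.74 -0.04  1.98  0.07  0.42  2.15]
```

```bash
cat >> h.py <<'E'
BIN=(549.,7.,.026)
RT=np.array([-99.,0,48.])
def scoop_w(x,y,z,yaw,pitch):
    """tool pose for a scoop origin in world, pitch>0 nose down"""
    S=R.from_euler('xyz',[0,pitch,yaw]); return np.array([x,y,z])+S.apply(RT), down(np.pi+yaw,pitch)
def scoop_b(xb,yb,z,pitch,dyaw=0):
    o,M=frame(*BIN); w=o+M@np.array([xb,yb]); return scoop_w(w[0],w[1],z,BIN[2]+dyaw,pitch)
def ramp(xb): return 60-(xb+100)*np.tan(np.radians(15))
def lip(xl,gap,p):
    """scoop origin (bin x, z) with lip tip at bin x xl, gap above ramp, pitch p"""
    return xl-50*np.cos(p), ramp(xl)+gap+50*np.sin(p)
E
python3 - <<'E'
from h import *
b=down(3.165); p=np.radians(16)
def L(xl,gap,p=p): x,z=lip(xl,gap,p); return scoop_b(x,0,z,p)
plan([([415,-334,140],b,1,4),([415,-334,220],b,1,4)],([415,-334,66],b))
q0=L(10,110); print(q0[0]); 
plan([([430,-180,240],b,1,12)])
plan([(*q0,1,8)])
plan([(*L(10,40),1,4),(*L(10,12),1,5)])
E
```

```text
CALL 0 0 -0.247 0 0 0 1 x4 | 0 0 -0.513 0 0 0 1 x4
[429.04315722   3.88041911 227.73611625]
CALL -0.062 0.512 -0.067 0 0 0 1 x12
CALL -0.011 0.613 0.041 0 0.178 -0.002 1 x8
CALL -0.065 0 0.224 0 0 0 1 x4 | -0.09 0 0.314 0 0 0 1 x5
```

Call:
move_arm(rows="0 0 -0.05 0 0 0 1; 0 0 -0.12 0 0 0 1; 0 0 -0.2 0 0 0 1; 0 0 -0.28 0 0 0 1; 0 0 -0.36 0 0 0 1; 0 0 -0.44 0 0 0 1; 0 0 -0.513 0 0 0 1; 0 0 -0.513 0 0 0 1; 0 0 -0.513 0 0 0 1")

```text
clock: 15.3
eef_pos: [415.1, -334.2, 220.1]
tool_rot: [-3.141, 0.001, -3.117]
force: [-0.2, -0.3, -1.6]
width: 16.8
gripper_force: 61.0
```

Call:
move_arm(rows="-0.01 0.06 -0.067 0 0 0 1; -0.02 0.14 -0.067 0 0 0 1; -0.03 0.22 -0.067 0 0 0 1; -0.04 0.3 -0.067 0 0 0 1; -0.05 0.38 -0.067 0 0 0 1; -0.056 0.44 -0.067 0 0 0 1; -0.062 0.49 -0.067 0 0 0 1; -0.062 0.512 -0.067 0 0 0 1; -0.062 0.512 -0.067 0 0 0 1")

```text
clock: 16.05
eef_pos: [429.0, -178.2, 238.6]
tool_rot: [3.14, -0.003, -3.114]
force: [-0.2, -0.5, -1.5]
width: 17.2
gripper_force: 60.8
```

Call:
move_arm(rows="-0.001 0.07 0.041 0 0.02 0 1; -0.003 0.15 0.041 0 0.05 0 1; -0.005 0.24 0.041 0 0.08 0 1; -0.007 0.33 0.041 0 0.11 0 1; -0.009 0.42 0.041 0 0.14 0 1; -0.011 0.5 0.041 0 0.16 -0.001 1; -0.011 0.56 0.041 0 0.178 -0.002 1; -0.011 0.6 0.041 0 0.178 -0.002 1; -0.011 0.613 0.041 0 0.178 -0.002 1; -0.011 0.613 0.041 0 0.178 -0.002 1; -0.011 0.613 0.041 0 0.178 -0.002 1")

```text
clock: 16.97
eef_pos: [428.3, 2.0, 227.5]
tool_rot: [-3.141, -0.28, -3.116]
force: [-0.9, -0.0, -2.7]
width: 17.5
gripper_force: 60.8
```

Run:
```python
from h import *
st(); t=cam('top'); s=cam('scene'); dump(t,'top3.pkl'); dump(s,'scene3.pkl')
A=cv2.resize(t['img'][150:350,240:420],(432,480),interpolation=cv2.INTER_CUBIC); B=cv2.copyMakeBorder(cv2.resize(s['img'][190:335,195:355],(368,334),interpolation=cv2.INTER_CUBIC),0,146,0,0,0)
save({'img':np.hstack([A,B])},'b3.png')
```

```text
t 16.97 p [428.3   2.  227.5] rpy [-3.141 -0.28  -3.116] F [-0.9 -0.  -2.7] w 17.5 gf 60.8 q [ 0.01  0.49 -0.11  1.91  0.04  1.03  1.48]
```

View pics/b3.png

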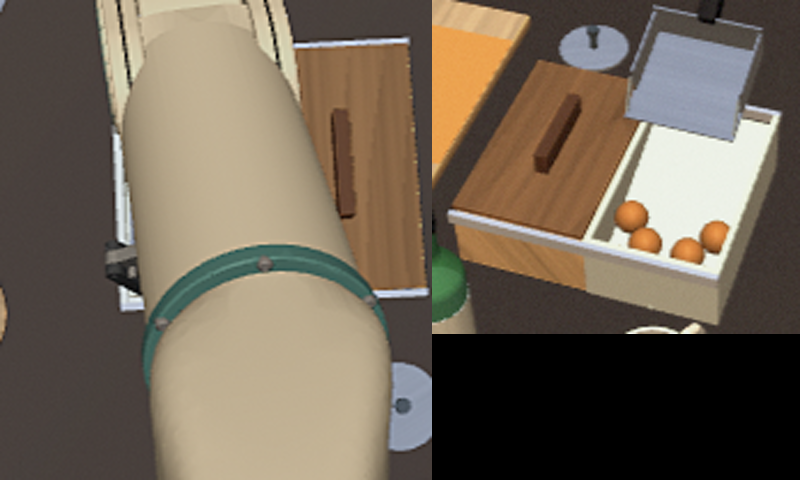

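Run:
```python
from h import *
s=load('scene3.pkl'); st_=read_state()
T=R.from_euler('xyz',st_['tool_rot']); S=T*down(np.pi).inv()
o=np.array([428.3,3.0,227.5])-S.apply(RT); print(o,S.as_euler('xyz'))
for l in [(50,52,0),(50,-52,0),(-50,52,40),(-50,-52,40),(20,52,34),(20,-52,34)]:
    px=w2px(s,[o+S.apply(l)])[0]; print(l,px,(px-[195,190])*2.3+[432,0])
# rim inner corners of bin
ob,M=frame(*BIN)
for x,y,z in [(100,58,72),(100,-58,72),(106,64,72),(-100,-58,72),(-106,64,72)]:
    px=w2px(s,[[*(ob+M@np.array([x,y])),z]])[0]; print('bin',x,y,(px-[195,190])*2.3+[432,0])
```

```text
[510.20338788   5.0044832  154.06419742] [-0.00065375  0.27933998  0.02485189]
(50, 52, 0) [327.07461833 252.26575095] [735.77162217 143.2112272 ]
(50, -52, 0) [279.39155683 241.73505452] [626.1005807 118.9906254]
(-50, 52, 40) [339.11335444 202.34436146] [763.46071522  28.39203136]
(-50, -52, 40) [291.75411959 192.84523253] [654.53447505   6.54403481]
(20, 52, 34) [330.25946133 231.55201075] [743.09676106  95.56962473]
(20, -52, 34) [281.93155552 221.27929097] [631.94257769  71.94236922]
bin 100 58 [713.3435552  268.95883419]
bin 100 -58 [589.8735126  239.11602323]
bin 106 64 [717.95908156 275.59190876]
bin -100 -58 [659.17192764  95.45356515]
bin -106 64 [778.1530601  116.63242329]
```

Call:
move_arm(rows="-0.02 0 0.07 0 0 0 1; -0.04 0 0.14 0 0 0 1; -0.055 0 0.19 0 0 0 1; -0.065 0 0.224 0 0 0 1; -0.075 0 0.26 0 0 0 1; -0.083 0 0.29 0 0 0 1; -0.09 0 0.314 0 0 0 1; -0.09 0 0.314 0 0 0 1; -0.09 0 0.314 0 0 0 1")

```text
clock: 17.82
eef_pos: [428.5, 3.6, 129.6]
tool_rot: [3.141, -0.28, -3.114]
force: [0.5, -0.3, -0.5]
width: 16.9
gripper_force: 60.9
```

Run:
```python
from h import *
st(); p=np.radians(16)
def L(xl,gap,p=p,y=0): x,z=lip(xl,gap,p); return scoop_b(x,y,z,p)
plan([(*L(10,8),1,2),(*L(10,5),1,2),(*L(10,3),1,2),(*L(10,1),1,3)])
```

```text
t 17.82 p [428.5   3.6 129.6] rpy [ 3.141 -0.28  -3.114] F [ 0.5 -0.3 -0.5] w 16.9 gf 60.9 q [ 0.    0.64 -0.1   1.99  0.06  0.8   1.46]
CALL -0.004 0 0.013 0 0 0 1 x2 | -0.007 0 0.022 0 0 0 1 x2 | -0.009 0 0.029 0 0 0 1 x2 | -0.01 0 0.035 0 0 0 1 x3
```

Call:
move_arm(rows="-0.004 0 0.013 0 0 0 1; -0.004 0 0.013 0 0 0 1; -0.007 0 0.022 0 0 0 1; -0.007 0 0.022 0 0 0 1; -0.009 0 0.029 0 0 0 1; -0.009 0 0.029 0 0 0 1; -0.01 0 0.035 0 0 0 1; -0.01 0 0.035 0 0 0 1; -0.01 0 0.035 0 0 0 1")

```text
clock: 18.57
eef_pos: [428.4, 3.8, 118.6]
tool_rot: [3.141, -0.28, -3.114]
force: [0.0, -0.7, -1.3]
width: 17.0
gripper_force: 60.9
```

Run:
```python
from h import *
st(); p=np.radians(16)
def L(xl,gap,p=p,y=0): x,z=lip(xl,gap,p); return scoop_b(x,y,z,p)
plan([(*L(10,-1),1,2),(*L(10,-2),1,3)])
plan([(*L(x,-2.5),1,1) for x in (16,24,32,40,48,56,64,70,75,80,84,84)])
plan([(*L(x,-3),1,1) for x in (88,91,94,94)])
```

```text
t 18.57 p [428.4   3.8 118.6] rpy [ 3.141 -0.28  -3.114] F [ 0.  -0.7 -1.3] w 17.0 gf 60.9 q [ 0.    0.66 -0.1   1.99  0.07  0.77  1.46]
CALL -0.002 0 0.006 0 0 0 1 x2 | -0.003 0 0.01 0 0 0 1 x3
CALL -0.021 0 0.001 0 0 0 1 x1 | -0.049 0 0 0 0 0 1 x1 | -0.077 0 0 0 0 0 1 x1 | -0.104 0 -0.001 0 0 0 1 x1 | -0.132 0 -0.001 0 0 0 1 x1 | -0.159 0 -0.002 0 0 0 1 x1 | -0.187 0 -0.002 0 0 0 1 x1 | -0.208 0 -0.002 0 0 0 1 x1 | -0.225 0 -0.003 0 0 0 1 x1 | -0.242 0 -0.003 0 0 0 1 x1 | -0.256 0 -0.003 0 0 0 1 x2
CALL -0.014 0 0.001 0 0 0 1 x1 | -0.025 0 0.001 0 0 0 1 x1 | -0.035 0 0.001 0 0 0 1 x2
```

Call:
move_arm(rows="-0.002 0 0.006 0 0 0 1; -0.002 0 0.006 0 0 0 1; -0.003 0 0.01 0 0 0 1; -0.003 0 0.01 0 0 0 1; -0.003 0 0.01 0 0 0 1")

```text
clock: 18.98
eef_pos: [429.4, 3.8, 115.7]
tool_rot: [3.141, -0.278, -3.114]
force: [1.5, -0.2, 2.4]
width: 17.0
gripper_force: 61.3
```

Call:
move_arm(rows="-0.001 0 0.003 0 0 0 1; -0.002 0 0.007 0 0 0 1; -0.002 0 0.007 0 0 0 1; -0.002 0 0.007 0 0 0 1")

```text
clock: 19.32
eef_pos: [429.4, 3.8, 114.3]
tool_rot: [3.141, -0.278, -3.114]
force: [0.9, -0.6, 11.1]
width: 17.1
gripper_force: 62.5
```

Call:
move_arm(rows="-0.015 0 -0.005 0 0 0 1; -0.035 0 -0.005 0 0 0 1; -0.055 0 -0.005 0 0 0 1; -0.075 0 -0.005 0 0 0 1; -0.095 0 -0.006 0 0 0 1; -0.115 0 -0.006 0 0 0 1; -0.135 0 -0.006 0 0 0 1; -0.15 0 -0.007 0 0 0 1; -0.165 0 -0.007 0 0 0 1; -0.18 0 -0.007 0 0 0 1; -0.18 0 -0.007 0 0 0 1; -0.18 0 -0.007 0 0 0 1")

```text
clock: 20.32
eef_pos: [469.6, 4.8, 103.4]
tool_rot: [-3.141, -0.305, -3.113]
force: [-19.8, -0.8, 37.0]
width: 17.2
gripper_force: 65.4
```

Run:
```python
from h import *
st(); s=cam('scene'); t=cam('top')
A=cv2.resize(t['img'][150:300,240:420],(432,360),interpolation=cv2.INTER_CUBIC); B=cv2.resize(s['img'][190:335,195:355],(397,360),interpolation=cv2.INTER_CUBIC)
save({'img':B},'b4.png')
```

```text
t 20.32 p [469.6   4.8 103.4] rpy [-3.141 -0.305 -3.113] F [-19.8  -0.8  37. ] w 17.2 gf 65.4 q [-0.    0.73 -0.1   1.87  0.07  0.85  1.46]
```

View pics/b4.png

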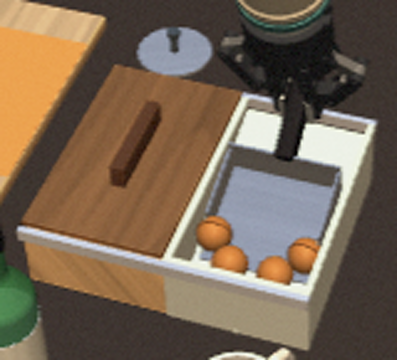

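```bash
cat >> h.py <<'E'
def L(xl,gap,pd=16,y=0,dy=0):
    p=np.radians(pd); x,z=lip(xl,gap,p); return scoop_b(x,y,z,p,np.radians(dy))
def cmd_apply(row):
    """update the stored commanded pose by one sent row"""
    c=json.load(open('cmd.json')); p=np.array(c['p']); Q=R.from_quat(c['q']); v=np.array(row,float)
    p=p+Q.apply(v[:3]*300); Q=Q*R.from_rotvec(v[3:6]*np.pi/2); json.dump({'p':list(p),'q':list(Q.as_quat())},open('cmd.json','w'))
def cmd_set(p,Q): json.dump({'p':list(p),'q':list(Q.as_quat())},open('cmd.json','w'))
E
python3 - <<'E'
from h import *
# rebuild commanded pose: L(10,1) then rows sent
cmd_set(*L(10,1))
for r in ([-.003,0,.01,0,0,0],[-.002,0,.007,0,0,0],[-.18,0,-.007,0,0,0]): cmd_apply(r)
print(json.load(open('cmd.json'))['p'], L(60,-2.5)[0])
plan([(*L(50,0),1,3),(*L(30,2),1,4)])
plan([(*L(30,-1),1,3)])
E
```

```text
[481.54851746600036, 5.245866171478886, 100.55445791869026] [479.02625817   5.18027265 101.83865663]
CALL 0.046 0 -0.009 0 0 0 1 x3 | 0.117 0 -0.014 0 0 0 1 x4
CALL -0.003 0 0.009 0 0 0 1 x3
```

Call:
move_arm(rows="0.023 0 -0.009 0 0 0 1; 0.046 0 -0.012 0 0 0 1; 0.08 0 -0.014 0 0 0 1; 0.117 0 -0.014 0 0 0 1; 0.117 0 -0.014 0 0 0 1; 0.117 0 -0.014 0 0 0 1")

```text
clock: 20.92
eef_pos: [448.4, 4.3, 114.0]
tool_rot: [3.141, -0.28, -3.114]
force: [0.1, 1.2, -1.2]
width: 17.0
gripper_force: 60.8
```

Call:
move_arm(rows="-0.003 0 0.009 0 0 0 1; -0.003 0 0.009 0 0 0 1; -0.003 0 0.009 0 0 0 1")

```text
clock: 21.17
eef_pos: [449.0, 4.4, 110.9]
tool_rot: [3.141, -0.28, -3.114]
force: [-0.2, -0.3, -2.3]
width: 16.9
gripper_force: 60.8
```

Run:
```python
from h import *
st(); s=cam('scene'); dump(s,'scene4.pkl'); save({'img':cv2.resize(s['img'][200:320,220:350],(780,600)[:2] if 0 else (650,600),interpolation=cv2.INTER_CUBIC)},'b5.png')
T=R.from_euler('xyz',read_state()['tool_rot']); S=T*down(np.pi).inv(); o=np.array(read_state()['eef_pos'])-S.apply(RT)
for l in [(50,52,0),(50,-52,0),(-50,52,40),(-50,-52,40),(20,52,34),(20,-52,34)]: print(l,(w2px(s,[o+S.apply(l)])[0]-[220,200])*5)
```

```text
t 21.17 p [449.    4.4 110.9] rpy [ 3.141 -0.28  -3.114] F [-0.2 -0.3 -2.3] w 16.9 gf 60.8 q [ 0.    0.69 -0.1   1.94  0.07  0.79  1.46]
(50, 52, 0) [517.86983715 483.81318481]
(50, -52, 0) [291.86854871 430.57591996]
(-50, 52, 40) [574.4862571  244.56442148]
(-50, -52, 40) [349.96542267 196.03347349]
(20, 52, 34) [532.52066533 388.33805765]
(20, -52, 34) [303.63538201 336.16707857]
```

View pics/b5.png

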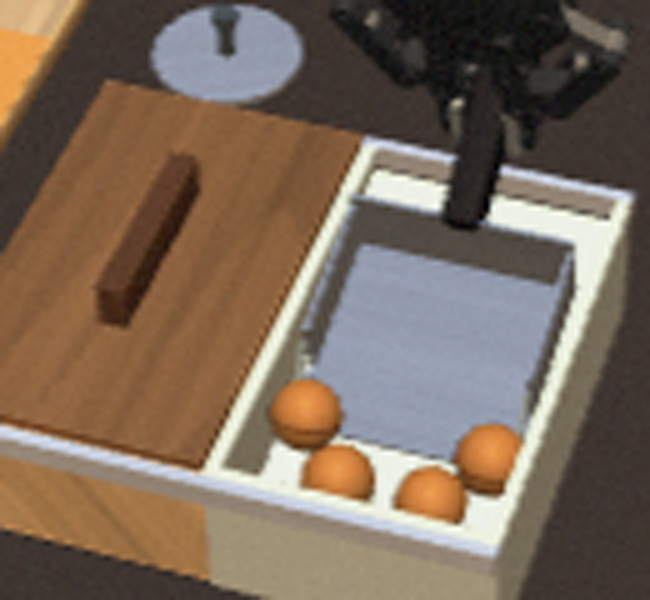

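Run:
```python
from h import *
t=load('top2.pkl'); s=load('scene4.pkl'); o,M=frame(*BIN)
def nut(d,p):
    z=40
    for _ in range(20):
        w=px2w(d,[p],z)[0]; b=(w[:2]-o)@M; z=ramp(b[0])+16.56
    return np.r_[b,z]
for p in [(67,95),(114,92),(161,90),(92,118),(139,115),(69,142),(164,138)]: print('top',np.round(nut(t,np.array(p)/2.4+[270,150]),1))
for p in [(306,413),(338,477),(431,500),(490,457)]: print('scene',np.round(nut(s,np.array(p)/5+[220,200]),1))
```

```text
top [84.5 39.4 27.1]
top [84.9 -2.7 27. ]
top [ 84.4 -44.7  27.1]
top [60.7 18.1 33.5]
top [ 61.2 -23.7  33.4]
top [38.9 39.3 39.4]
top [ 37.8 -44.3  39.6]
scene [ 32.8 -43.7  41. ]
scene [ 58.  -20.5  34.2]
scene [58.3 21.5 34.1]
scene [33.1 40.3 40.9]
```

```bash
cat >> h.py <<'E'
def B(xb,gap,pd,y=0):
    """scoop with its rear bottom edge at bin x xb, gap above ramp, pitch pd deg"""
    p=np.radians(pd); return scoop_b(xb+50*np.cos(p),y,ramp(xb)+gap-50*np.sin(p),p)
E
python3 - <<'E'
from h import *
plan([(*L(32,-2.2),1,1)]+[(*L(x,-2.5),1,1) for x in (36,40,43,46,48,48)])
x0=lip(48,-2.5,np.radians(16)); xb=x0[0]-50*np.cos(np.radians(16)); print(xb, x0[1]+50*np.sin(np.radians(16))-ramp(xb))
plan([(*B(xb+1,1,9),1,1),(*B(xb+2,2,2),1,1),(*B(xb+2,2,-5),1,1),(*B(xb+2,2,-12),1,1),(*B(xb+2,2,-15),1,5)])
E
```

```text
CALL -0.008 0 0.004 0 0 0 1 x1 | -0.022 0 0.005 0 0 0 1 x1 | -0.036 0 0.004 0 0 0 1 x1 | -0.046 0 0.004 0 0 0 1 x1 | -0.056 0 0.004 0 0 0 1 x1 | -0.063 0 0.004 0 0 0 1 x2
-48.12616959383189 -0.6931939324644745
CALL 0.016 0 0.016 0 -0.078 0 1 x1 | 0.029 0 0.035 0 -0.156 0 1 x1 | 0.042 0 0.06 0 -0.233 0 1 x1 | 0.051 0 0.087 0 -0.311 0 1 x1 | 0.054 0 0.098 0 -0.344 0 1 x5
```

Call:
move_arm(rows="-0.008 0 0.004 0 0 0 1; -0.022 0 0.005 0 0 0 1; -0.036 0 0.004 0 0 0 1; -0.046 0 0.004 0 0 0 1; -0.056 0 0.004 0 0 0 1; -0.063 0 0.004 0 0 0 1; -0.063 0 0.004 0 0 0 1")

```text
clock: 21.8
eef_pos: [466.5, 4.9, 104.8]
tool_rot: [3.141, -0.28, -3.114]
force: [-1.7, -0.0, -1.7]
width: 17.1
gripper_force: 60.8
```

```bash
cat >> h.py <<'E'
def nuts(d):
    h=cv2.cvtColor(d['img'],cv2.COLOR_RGB2HSV); m=cv2.inRange(h,np.array((8,150,90)),np.array((18,255,255)))
    n,l,s,c=cv2.connectedComponentsWithStats(m); return [(np.round(c[i],1).tolist(),s[i,:].tolist()) for i in range(1,n) if 25<s[i,4]<600]
E
python3 - <<'E'
from h import *
print(nuts(load('scene4.pkl'))); s=cam('scene'); print(nuts(s)); dump(s,'scene5.pkl')
E
```

```text
[([270.1, 66.2], [254, 57, 32, 19, 417]), ([338.6, 77.7], [335, 70, 10, 16, 106]), ([283.7, 287.5], [274, 276, 21, 24, 260]), ([155.0, 288.4], [143, 279, 23, 17, 212]), ([232.0, 286.1], [204, 279, 57, 15, 75]), ([312.1, 294.6], [299, 285, 25, 19, 239])]
[([269.1, 66.2], [254, 57, 30, 19, 390]), ([337.0, 77.9], [332, 70, 13, 17, 157]), ([283.7, 287.5], [274, 276, 20, 24, 268]), ([155.0, 288.5], [143, 279, 23, 17, 213]), ([232.8, 286.2], [204, 279, 58, 15, 77]), ([311.5, 294.8], [299, 285, 25, 19, 244])]
```

Run:
```python
from h import *
s=load('scene5.pkl'); a=cv2.resize(s['img'][225:320,255:345],(568,600),interpolation=cv2.INTER_CUBIC); save({'img':a},'b6.png')
```

```text
(no output)
```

View pics/b6.png

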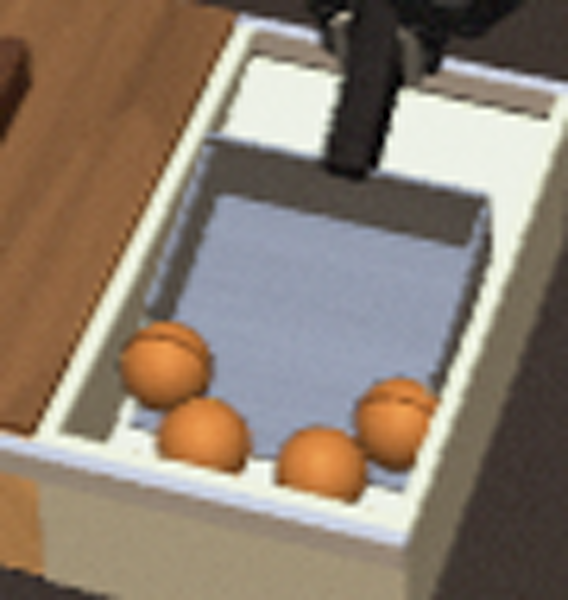

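Call:
move_arm(rows="0.016 0 0.016 0 -0.078 0 1; 0.029 0 0.035 0 -0.156 0 1; 0.042 0 0.06 0 -0.233 0 1; 0.051 0 0.087 0 -0.311 0 1; 0.054 0 0.098 0 -0.344 0 1; 0.054 0 0.098 0 -0.344 0 1; 0.054 0 0.098 0 -0.344 0 1; 0.054 0 0.098 0 -0.344 0 1; 0.054 0 0.098 0 -0.344 0 1; 0.054 0 0.098 0 -0.344 0 1")

```text
clock: 22.68
eef_pos: [446.8, -1.8, 82.5]
tool_rot: [-3.088, 0.173, -3.097]
force: [3.9, 15.2, 3.3]
width: 17.4
gripper_force: 64.6
```

Run:
```python
from h import *
st(); s=cam('scene'); t=cam('top'); dump(s,'scene6.pkl'); print(nuts(s)); print(nuts(t))
a=cv2.resize(s['img'][215:320,245:350],(600,600),interpolation=cv2.INTER_CUBIC); save({'img':a},'b7.png')
```

```text
t 22.68 p [446.8  -1.8  82.5] rpy [-3.088  0.173 -3.097] F [ 3.9 15.2  3.3] w 17.4 gf 64.6 q [ 0.14  0.64 -0.35  2.35  1.55  0.28 -0.05]
[([154.9, 288.5], [143, 279, 23, 17, 214]), ([233.8, 286.3], [204, 279, 59, 15, 81]), ([281.0, 290.9], [269, 283, 25, 17, 268]), ([310.3, 296.9], [297, 289, 25, 15, 222])]
[([450.4, 155.3], [443, 144, 22, 18, 89])]
```

View pics/b7.png

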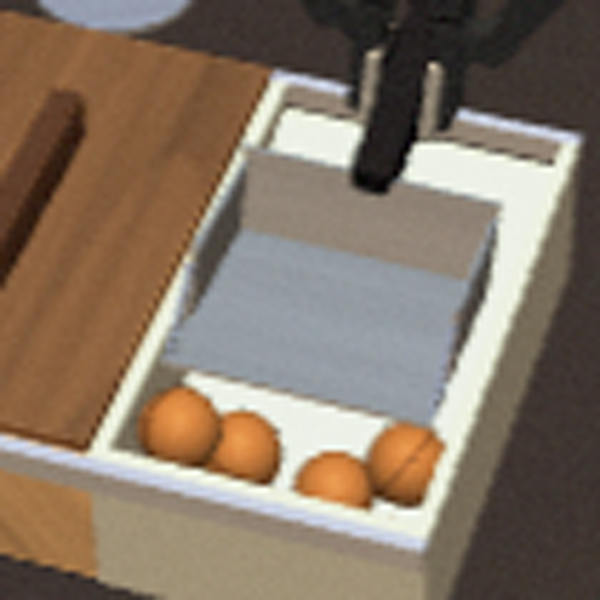

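Run:
```python
from h import *
xb=-46
plan([(*B(xb,6,-8),1,1),(*B(xb,10,-2),1,1),(*B(xb,14,4),1,1),(*B(xb,18,10),1,1),(*B(xb,22,16),1,4),(*B(xb,50,16),1,3)])
```

```text
CALL -0.024 0 -0.031 0 0.077 0 1 x1 | -0.047 0 -0.058 0 0.144 0 1 x1 | -0.071 0 -0.083 0 0.211 0 1 x1 | -0.097 0 -0.105 0 0.277 0 1 x1 | -0.123 0 -0.126 0 0.344 0 1 x4 | -0.147 0 -0.216 0 0.344 0 1 x3
```

Call:
move_arm(rows="-0.024 0 -0.031 0 0.077 0 1; -0.047 0 -0.058 0 0.144 0 1; -0.071 0 -0.083 0 0.211 0 1; -0.097 0 -0.12 0 0.277 0 1; -0.123 0 -0.15 0 0.344 0 1; -0.13 0 -0.18 0 0.344 0 1; -0.147 0 -0.216 0 0.344 0 1; -0.147 0 -0.216 0 0.344 0 1; -0.147 0 -0.216 0 0.344 0 1; -0.147 0 -0.216 0 0.344 0 1")

```text
clock: 23.62
eef_pos: [476.0, -9.6, 151.5]
tool_rot: [-3.06, -0.373, 3.127]
force: [1.7, 0.1, 3.4]
width: 17.2
gripper_force: 62.0
```

Run:
```python
from h import *
st(); s=cam('scene'); dump(s,'scene7.pkl'); print(nuts(s))
```

```text
t 23.62 p [476.   -9.6 151.5] rpy [-3.06  -0.373  3.127] F [1.7 0.1 3.4] w 17.2 gf 62.0 q [ 0.32  0.79 -0.66  1.76  0.46  1.17  1.02]
[([258.1, 65.8], [254, 57, 9, 16, 74]), ([329.7, 76.0], [314, 66, 31, 20, 347]), ([155.1, 288.5], [143, 279, 23, 17, 214]), ([231.8, 286.0], [204, 279, 57, 15, 77]), ([280.6, 290.9], [269, 283, 24, 16, 258]), ([310.8, 297.2], [297, 290, 26, 14, 204])]
```

Call:
move_arm(rows="0 0 0 0 0 0 1; 0 0 0 0 0 0 1; 0 0 0 0 0 0 1; 0 0 0 0 0 0 1; 0.02 0 -0.08 0 0 0 1; 0.04 0 -0.16 0 0 0 1; 0.06 0 -0.24 0 0 0 1; 0.06 0 -0.24 0 0 0 1; 0.06 0 -0.24 0 0 0 1")

```text
clock: 24.42
eef_pos: [484.3, -3.8, 225.2]
tool_rot: [-3.06, -0.375, 3.128]
force: [-0.5, 0.2, -1.3]
width: 17.0
gripper_force: 61.4
```

Run:
```python
from h import *
cmd_apply([.06,0,-.24,0,0,0]); st(); c=json.load(open('cmd.json')); print(c['p'],R.from_quat(c['q']).as_euler('xyz'))
```

```text
t 24.42 p [484.3  -3.8 225.2] rpy [-3.06  -0.375  3.128] F [-0.5  0.2 -1.3] w 17.0 gf 61.4 q [ 0.33  0.7  -0.7   1.67  0.4   1.33  1.07]
[471.67175975938403, 4.9890125908248235, 229.42449933866368] [ 3.14159265 -0.27925268 -3.11559265]
```

Run:
```python
from h import *
s=read_state(); cmd_set(s['eef_pos'],R.from_euler('xyz',s['tool_rot'])); b=down(3.165)
plan([([440,-100,250],down(3.165,.1),1,8)]); plan([([415,-334,220],b,1,10)]); plan([([415,-334,120],b,1,3),([415,-334,85],b,1,6)])
```

```text
CALL 0.164 -0.324 0.002 -0.046 -0.176 -0.016 1 x8
CALL 0.091 -0.777 0.11 0 -0.064 0 1 x10
CALL 0 -0.001 0.333 0 0 0 1 x3 | 0 -0.001 0.45 0 0 0 1 x6
```

Call:
move_arm(rows="0.04 -0.06 0 -0.01 -0.04 -0.004 1; 0.09 -0.15 0 -0.02 -0.08 -0.008 1; 0.14 -0.24 0.001 -0.04 -0.14 -0.012 1; 0.164 -0.324 0.002 -0.046 -0.176 -0.016 1; 0.164 -0.324 0.002 -0.046 -0.176 -0.016 1; 0.164 -0.324 0.002 -0.046 -0.176 -0.016 1; 0.164 -0.324 0.002 -0.046 -0.176 -0.016 1")

```text
clock: 25.0
eef_pos: [439.4, -100.1, 248.9]
tool_rot: [3.14, -0.103, -3.119]
force: [0.7, -0.0, -1.9]
width: 16.9
gripper_force: 61.3
```

Call:
move_arm(rows="0.01 -0.1 0.02 0 -0.01 0 1; 0.03 -0.2 0.04 0 -0.02 0 1; 0.04 -0.3 0.06 0 -0.03 0 1; 0.05 -0.4 0.08 0 -0.04 0 1; 0.06 -0.5 0.1 0 -0.05 0 1; 0.07 -0.6 0.11 0 -0.06 0 1; 0.08 -0.69 0.11 0 -0.064 0 1; 0.091 -0.75 0.11 0 -0.064 0 1; 0.091 -0.777 0.11 0 -0.064 0 1; 0.091 -0.777 0.11 0 -0.064 0 1; 0.091 -0.777 0.11 0 -0.064 0 1")

```text
clock: 25.92
eef_pos: [416.2, -331.7, 218.9]
tool_rot: [3.139, -0.0, -3.116]
force: [1.0, 0.3, -1.5]
width: 17.2
gripper_force: 61.3
```

Run:
```python
from h import *
st(); d=cam('top'); dump(d,'top4.pkl'); s=cam('scene'); dump(s,'scene8.pkl'); print(nuts(s)); print(nuts(d))
```

```text
t 25.92 p [ 416.2 -331.7  218.9] rpy [ 3.139 -0.    -3.116] F [ 1.   0.3 -1.5] w 17.2 gf 61.3 q [ 1.11  0.59 -0.74  1.86  0.5   0.89  1.72]
[([154.9, 288.4], [143, 279, 23, 17, 214]), ([233.6, 286.2], [204, 279, 59, 15, 82]), ([280.5, 290.8], [269, 283, 24, 16, 257]), ([310.8, 297.2], [297, 290, 26, 14, 203])]
[([450.4, 155.4], [443, 144, 22, 18, 90])]
```

Call:
move_arm(rows="0 0 0.1 0 0 0 1; 0 0 0.2 0 0 0 1; 0 0 0.3 0 0 0 1; 0 0 0.38 0 0 0 1; 0 0 0.44 0 0 0 1; 0 0 0.48 0 0 0 1; 0 0 0.5 0 0 0 1; 0 0 0.503 0 0 0 1; 0 0 0.503 0 0 0 1; 0 0 0.503 0 0 0 1")

```text
clock: 26.85
eef_pos: [416.1, -334.0, 69.7]
tool_rot: [-3.141, 0.002, -3.118]
force: [0.3, 1.3, -1.3]
width: 16.9
gripper_force: 61.3
```

Call:
move_arm(rows="0 0 0.004 0 0 0 1; 0 0 0.007 0 0 0 1; 0 0 0.01 0 0 0 1; 0 0 0.01 0 0 0 1")

```text
clock: 27.18
eef_pos: [415.1, -334.0, 65.8]
tool_rot: [3.141, 0.0, -3.119]
force: [-0.8, -0.5, -1.6]
width: 17.2
gripper_force: 61.3
```

Call:
move_arm(rows="0 0 0.004 0 0 0 1; 0 0 0.007 0 0 0 1; 0 0 0.007 0 0 0 1")

```text
clock: 27.43
eef_pos: [415.0, -333.8, 63.3]
tool_rot: [3.141, -0.0, -3.119]
force: [-0.5, 0.3, -2.0]
width: 17.0
gripper_force: 61.3
```

Call:
move_arm(rows="0 0 0.004 0 0 0 1; 0 0 0.007 0 0 0 1; 0 0 0.007 0 0 0 1")

```text
clock: 27.68
eef_pos: [415.1, -333.7, 61.2]
tool_rot: [3.141, -0.0, -3.118]
force: [-0.8, 0.7, -0.9]
width: 17.3
gripper_force: 61.3
```

Call:
move_arm(rows="0 0 0.004 0 0 0 1; 0 0 0.007 0 0 0 1; 0 0 0.007 0 0 0 1")

```text
clock: 27.93
eef_pos: [415.0, -333.8, 59.1]
tool_rot: [3.141, -0.0, -3.119]
force: [0.7, -1.0, -1.5]
width: 17.1
gripper_force: 61.3
```

Call:
move_arm(rows="0 0 0.004 0 0 0 1; 0 0 0.008 0 0 0 1; 0 0 0.012 0 0 0 1; 0 0 0.012 0 0 0 1")

```text
clock: 28.27
eef_pos: [415.1, -334.0, 56.6]
tool_rot: [-3.141, -0.0, -3.119]
force: [-3.3, 1.5, 9.7]
width: 16.8
gripper_force: 63.1
```

Call:
move_arm(rows="0 0 0 0 0 0 0.5; 0 0 0 0 0 0 0; 0 0 0 0 0 0 -1; 0 0 0 0 0 0 -1; 0 0 0 0 0 0 -1; 0 0 0 0 0 0 -1; 0 0 0 0 0 0 -1; 0 0 0 0 0 0 -1")

```text
clock: 28.93
eef_pos: [415.2, -333.8, 55.7]
tool_rot: [3.141, 0.0, -3.119]
force: [-0.1, -0.1, -0.5]
width: 85.2
gripper_force: 0.0
```

Call:
move_arm(rows="0 0 -0.1 0 0 0 -1; 0 0 -0.2 0 0 0 -1; 0.1 -0.1 -0.3 0 0 0 -1; 0.2 -0.2 -0.42 0 0 0 -1; 0.3 -0.3 -0.5 0 0 0 -1; 0.3 -0.4 -0.5 0 0 0 -1; 0.3 -0.5 -0.5 0 0 0 -1; 0.3 -0.5 -0.5 0 0 0 -1; 0.3 -0.5 -0.5 0 0 0 -1")

```text
clock: 29.68
eef_pos: [327.2, -488.6, 205.5]
tool_rot: [-3.141, 0.0, -3.124]
force: [0.4, 1.5, 0.2]
width: 85.5
gripper_force: 0.0
```

Run:
```python
from h import *
st(); t=cam('top'); dump(t,'top5.pkl')
A=cv2.resize(t['img'][180:340,430:550],(450,600),interpolation=cv2.INTER_CUBIC); Bm=cv2.resize(t['img'][160:285,282:352],(336,600),interpolation=cv2.INTER_CUBIC)
save({'img':np.hstack([A,Bm])},'c1.png')
```

```text
t 29.68 p [ 327.2 -488.6  205.5] rpy [-3.141  0.    -3.124] F [0.4 1.5 0.2] w 85.5 gf 0.0 q [ 1.38  0.68 -0.73  1.73  0.54  0.95  2.02]
```

View pics/c1.png

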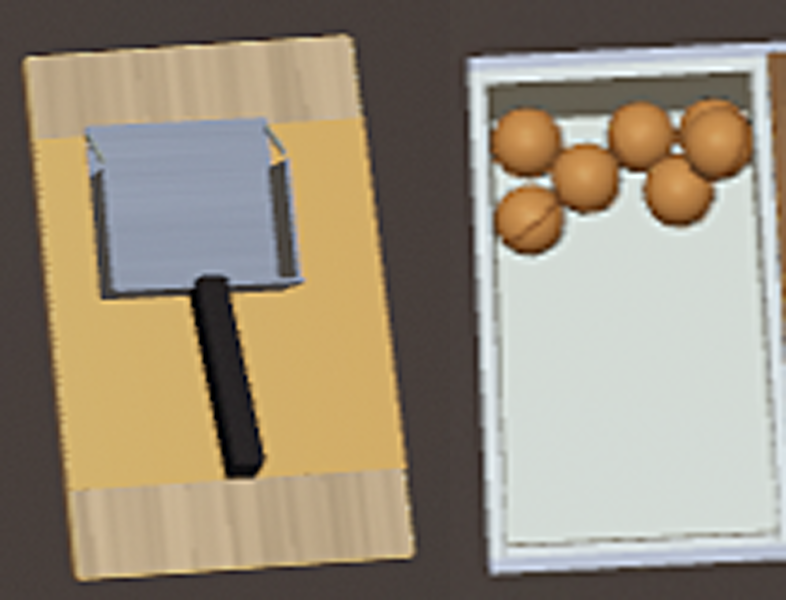

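```bash
cat >> h.py <<'E'
PO=np.radians(20); RT=np.array([-102.4,0,45.4])
def scoop_w(x,y,z,yaw,pitch):
    S=R.from_euler('xyz',[0,pitch,yaw]); return np.array([x,y,z])+S.apply(RT), down(np.pi+yaw,pitch+PO)
E
python3 - <<'E'
from h import *
t=load('top5.pkl')
from scipy.optimize import least_squares
Bq=lambda a: np.array(a)/3.75+[430,180]
Q=[((86,130),20.5,(50,52)),((266,118),20.5,(50,-52)),((102,298),58,(-50,52)),((301,282),58,(-50,-52)),((244,468),101,(-152,0))]
W2=[px2w(t,[Bq(p)],z)[0,:2] for p,z,_ in Q]
f=lambda v:(np.array([frame(*v)[0]+frame(*v)[1]@np.array(q[2]) for q in Q])-W2).ravel()
r2=least_squares(f,[500,-350,0],loss='soft_l1',f_scale=2); print('scoop',r2.x,np.round(f(r2.x),1))
s=read_state(); cmd_set(s['eef_pos'],R.from_euler('xyz',s['tool_rot'])) 
x,y,yaw=r2.x[0],r2.x[1]+1.5,r2.x[2]
p,Q_=scoop_w(x,y,18,yaw,0); up=np.array([np.sin(PO),0,np.cos(PO)])
print(p); plan([(p+110*up+[0,-60,20],Q_,-1,8)]); plan([(p+100*up,Q_,-1,5)]); plan([(p+40*up,Q_,-1,3),(p+15*up,Q_,-1,2),(p,Q_,-1,4)])
plan([(p,Q_,1,11)])
E
```

```text
scoop [ 5.22265373e+02 -3.32029568e+02  1.04418403e-02] [ 2.3  1.9 -0.7  0.9  3.3 -5.1 -1.3  0.  -2.1 -0.4]
[ 419.87095524 -331.59879264   63.4       ]
CALL -0.438 0.306 0.062 0 0.222 0.007 -1 x8
CALL -0.024 0.2 0.095 0 0 0 -1 x5
CALL 0 0.001 0.2 0 0 0 -1 x3 | 0 0.001 0.284 0 0 0 -1 x2 | 0 0.002 0.334 0 0 0 -1 x4
CALL 0 0 0 0 0 0 1 x11
```

Call:
move_arm(rows="-0.438 0.306 0.062 0 0.222 0.007 -1; -0.438 0.306 0.062 0 0.222 0.007 -1; -0.438 0.306 0.062 0 0.222 0.007 -1; -0.438 0.306 0.062 0 0.222 0.007 -1; -0.438 0.306 0.062 0 0.222 0.007 -1; -0.438 0.306 0.062 0 0.222 0.007 -1; -0.438 0.306 0.062 0 0.222 0.007 -1; -0.438 0.306 0.062 0 0.222 0.007 -1")

```text
clock: 30.4
eef_pos: [456.3, -391.9, 187.2]
tool_rot: [-3.139, -0.35, -3.131]
force: [0.1, 0.2, 0.3]
width: 85.5
gripper_force: 0.0
```

Call:
move_arm(rows="-0.024 0.1 0.05 0 0 0 -1; -0.024 0.2 0.095 0 0 0 -1; -0.024 0.2 0.095 0 0 0 -1; -0.024 0.2 0.095 0 0 0 -1; -0.024 0.2 0.095 0 0 0 -1")

```text
clock: 30.82
eef_pos: [453.0, -333.2, 158.4]
tool_rot: [-3.138, -0.349, -3.133]
force: [-0.5, -0.1, 0.5]
width: 85.3
gripper_force: 0.0
```

Call:
move_arm(rows="0 0.001 0.1 0 0 0 -1; 0 0.001 0.2 0 0 0 -1; 0 0.001 0.25 0 0 0 -1; 0 0.001 0.3 0 0 0 -1; 0 0.002 0.334 0 0 0 -1; 0 0.002 0.334 0 0 0 -1; 0 0.002 0.334 0 0 0 -1; 0 0.002 0.334 0 0 0 -1")

```text
clock: 31.48
eef_pos: [420.8, -331.9, 64.5]
tool_rot: [-3.139, -0.347, -3.131]
force: [0.0, 0.5, -1.1]
width: 85.7
gripper_force: 0.0
```

Call:
move_arm(rows="0 0 0 0 0 0 1; 0 0 0 0 0 0 1; 0 0 0 0 0 0 1; 0 0 0 0 0 0 1; 0 0 0 0 0 0 1; 0 0 0 0 0 0 1; 0 0 0 0 0 0 1; 0 0 0 0 0 0 1; 0 0 0 0 0 0 1; 0 0 0 0 0 0 1; 0 0 0 0 0 0 1; 0 0 0 0 0 0 1")

```text
clock: 32.48
eef_pos: [420.0, -331.2, 63.7]
tool_rot: [-3.14, -0.349, -3.13]
force: [-0.6, 0.6, 3.6]
width: 17.2
gripper_force: 62.0
```

Run:
```python
from h import *
st(); print(R.from_quat(json.load(open('cmd.json'))['q']).as_euler('xyz'))
```

```text
t 32.48 p [ 420.  -331.2   63.7] rpy [-3.14  -0.349 -3.13 ] F [-0.6  0.6  3.6] w 17.2 gf 62.0 q [ 0.83  0.92 -0.55  1.71  0.66  1.06  1.52]
[-3.14093327 -0.3485003  -3.13149797]
```

Run:
```python
from h import *
t=load('top5.pkl'); o,M=frame(*BIN)
def nut(d,p):
    z=40
    for _ in range(20):
        w=px2w(d,[p],z)[0]; b=(w[:2]-o)@M; z=ramp(b[0])+16.56
    return np.r_[b,z]
for p in [(527,142),(640,135),(712,130),(716,142),(585,178),(678,190),(530,220)]:
    q=(np.array(p)-[450,0])/4.8+[282,160]; print(np.round(nut(t,q),1), cv2.cvtColor(t['img'][int(q[1]):int(q[1])+1,int(q[0]):int(q[0])+1],cv2.COLOR_RGB2HSV)[0,0])
c=json.load(open('cmd.json')); b=down(np.pi+.0105,PO)
plan([([420,-331,150],b,1,4),([430,-331,225],b,1,4)])
plan([([440,-160,250],b,1,9)])
q0=L(8,110); plan([(*q0,1,10)]); plan([(*L(8,40),1,4),(*L(8,8),1,6)]); print(L(8,8)[0])
```

```text
[84.4 39.2 27.1] [ 16 137 210]
[ 84.9 -11.4  27. ] [ 16 140 210]
[ 85.4 -43.7  26.9] [ 16 153 205]
[ 79.5 -45.1  28.5] [ 17 135 210]
[65.3 14.1 32.3] [ 16 140 207]
[ 57.1 -26.8  34.5] [ 17 134 211]
[46.5 39.2 37.3] [ 17 133 213]
CALL 0.098 0.001 -0.272 0 0 0 1 x4 | 0.152 0.001 -0.518 0 0 0 1 x4
CALL -0.008 0.569 -0.092 0 0 0 1 x9
CALL 0.021 0.547 0.09 0.004 0.178 -0.009 1 x10
CALL -0.137 0 0.189 0 0 0 1 x4 | -0.2 0 0.275 0 0 0 1 x6
[423.06023313   3.72482802 124.70990124]
```

Call:
move_arm(rows="0.02 0 -0.05 0 0 0 1; 0.05 0 -0.13 0 0 0 1; 0.08 0 -0.22 0 0 0 1; 0.1 0 -0.31 0 0 0 1; 0.12 0 -0.4 0 0 0 1; 0.14 0 -0.48 0 0 0 1; 0.152 0.001 -0.518 0 0 0 1; 0.152 0.001 -0.518 0 0 0 1; 0.152 0.001 -0.518 0 0 0 1")

```text
clock: 33.23
eef_pos: [429.8, -330.5, 225.1]
tool_rot: [-3.14, -0.349, -3.13]
force: [-0.5, 0.4, -1.6]
width: 17.4
gripper_force: 61.5
```

Call:
move_arm(rows="-0.001 0.06 -0.02 0 0 0 1; -0.002 0.14 -0.04 0 0 0 1; -0.003 0.22 -0.06 0 0 0 1; -0.004 0.3 -0.08 0 0 0 1; -0.006 0.38 -0.092 0 0 0 1; -0.008 0.46 -0.092 0 0 0 1; -0.008 0.53 -0.092 0 0 0 1; -0.008 0.569 -0.092 0 0 0 1; -0.008 0.569 -0.092 0 0 0 1; -0.008 0.569 -0.092 0 0 0 1")

```text
clock: 34.07
eef_pos: [439.3, -160.0, 249.4]
tool_rot: [-3.14, -0.35, -3.129]
force: [0.2, 1.0, -1.3]
width: 17.4
gripper_force: 61.5
```

Call:
move_arm(rows="0.002 0.06 0.01 0 0.02 -0.001 1; 0.004 0.14 0.02 0.001 0.05 -0.003 1; 0.008 0.22 0.03 0.002 0.08 -0.005 1; 0.012 0.3 0.05 0.003 0.11 -0.007 1; 0.015 0.38 0.06 0.004 0.14 -0.009 1; 0.018 0.46 0.08 0.004 0.16 -0.009 1; 0.021 0.52 0.09 0.004 0.178 -0.009 1; 0.021 0.547 0.09 0.004 0.178 -0.009 1; 0.021 0.547 0.09 0.004 0.178 -0.009 1; 0.021 0.547 0.09 0.004 0.178 -0.009 1")

```text
clock: 34.9
eef_pos: [423.0, 2.6, 226.4]
tool_rot: [-3.139, -0.628, -3.117]
force: [-0.7, -0.4, -1.4]
width: 17.4
gripper_force: 61.5
```

Call:
move_arm(rows="-0.03 0 0.05 0 0 0 1; -0.07 0 0.1 0 0 0 1; -0.11 0 0.15 0 0 0 1; -0.137 0 0.189 0 0 0 1; -0.16 0 0.22 0 0 0 1; -0.18 0 0.25 0 0 0 1; -0.2 0 0.275 0 0 0 1; -0.2 0 0.275 0 0 0 1; -0.2 0 0.275 0 0 0 1; -0.2 0 0.275 0 0 0 1")

```text
clock: 35.73
eef_pos: [423.0, 4.4, 125.1]
tool_rot: [-3.141, -0.628, -3.114]
force: [-0.3, -1.0, -0.7]
width: 17.2
gripper_force: 61.6
```

Run:
```python
from h import *
st(); print(json.load(open('cmd.json'))['p'])
plan([(*L(8,5),1,2),(*L(8,3),1,2),(*L(8,1),1,3)])
plan([(*L(8,-.5),1,2),(*L(8,-2),1,3)])
```

```text
t 35.73 p [423.    4.4 125.1] rpy [-3.141 -0.628 -3.114] F [-0.3 -1.  -0.7] w 17.2 gf 61.6 q [ 0.32  0.91 -0.65  1.73  0.36  1.31  1.1 ]
[423.1436740575088, 3.839191470896348, 124.66532921605018]
CALL -0.006 0 0.008 0 0 0 1 x2 | -0.009 0 0.014 0 0 0 1 x2 | -0.013 0 0.019 0 0 0 1 x3
CALL -0.003 0 0.004 0 0 0 1 x2 | -0.006 0 0.008 0 0 0 1 x3
```

Call:
move_arm(rows="-0.006 0 0.008 0 0 0 1; -0.006 0 0.008 0 0 0 1; -0.009 0 0.014 0 0 0 1; -0.013 0 0.019 0 0 0 1; -0.013 0 0.019 0 0 0 1; -0.013 0 0.019 0 0 0 1")

```text
clock: 36.23
eef_pos: [422.4, 4.2, 117.7]
tool_rot: [-3.141, -0.629, -3.114]
force: [0.3, -0.3, -0.8]
width: 17.1
gripper_force: 61.6
```

Call:
move_arm(rows="-0.003 0 0.004 0 0 0 1; -0.003 0 0.004 0 0 0 1; -0.006 0 0.008 0 0 0 1; -0.006 0 0.008 0 0 0 1; -0.006 0 0.008 0 0 0 1")

```text
clock: 36.65
eef_pos: [422.9, 4.3, 114.8]
tool_rot: [-3.141, -0.627, -3.114]
force: [0.6, -0.8, 2.3]
width: 17.0
gripper_force: 62.0
```

Call:
move_arm(rows="0.002 0.005 -0.003 0 0 0 1; 0.002 0.01 -0.003 0 0 0 1; 0.002 0.015 -0.003 0 0 0 1; 0.002 0.015 -0.003 0 0 0 1; 0.002 0.015 -0.003 0 0 0 1")

```text
clock: 37.07
eef_pos: [422.3, 9.0, 115.8]
tool_rot: [3.142, -0.629, -3.113]
force: [0.7, -0.2, 1.1]
width: 17.5
gripper_force: 61.8
```

Run:
```python
from h import *
cmd_apply([.002,.015,-.003,0,0,0])
plan([(*L(x,-1.6,16,5.5),1,1) for x in (12,19,26,33,39,44,49,53,57,60,60)])
plan([(*L(x,-1.6,16,5),1,1) for x in (64,68,71,74,77,80,80)])
```

```text
CALL -0.014 0.003 -0.003 0 0 0 1 x1 | -0.037 0.003 -0.012 0 0 0 1 x1 | -0.059 0.003 -0.02 0 0 0 1 x1 | -0.082 0.003 -0.029 0 0 0 1 x1 | -0.101 0.003 -0.036 0 0 0 1 x1 | -0.117 0.003 -0.043 0 0 0 1 x1 | -0.134 0.003 -0.049 0 0 0 1 x1 | -0.146 0.003 -0.054 0 0 0 1 x1 | -0.159 0.003 -0.059 0 0 0 1 x1 | -0.169 0.003 -0.062 0 0 0 1 x2
CALL -0.013 -0.002 -0.005 0 0 0 1 x1 | -0.026 -0.002 -0.01 0 0 0 1 x1 | -0.035 -0.002 -0.014 0 0 0 1 x1 | -0.045 -0.002 -0.018 0 0 0 1 x1 | -0.055 -0.002 -0.021 0 0 0 1 x1 | -0.064 -0.002 -0.025 0 0 0 1 x2
```

Call:
move_arm(rows="-0.014 0.003 -0.003 0 0 0 1; -0.037 0.003 -0.012 0 0 0 1; -0.059 0.003 -0.02 0 0 0 1; -0.082 0.003 -0.029 0 0 0 1; -0.101 0.003 -0.036 0 0 0 1; -0.117 0.003 -0.043 0 0 0 1; -0.134 0.003 -0.049 0 0 0 1; -0.146 0.003 -0.054 0 0 0 1; -0.159 0.003 -0.059 0 0 0 1; -0.169 0.003 -0.062 0 0 0 1; -0.169 0.003 -0.062 0 0 0 1")

```text
clock: 37.98
eef_pos: [475.1, 11.1, 100.7]
tool_rot: [-3.141, -0.627, -3.114]
force: [1.6, -0.0, 1.3]
width: 17.3
gripper_force: 62.0
```

Run:
```python
from h import *
st(); print(L(60,-1.6,16,5.5)[0]); s=cam('scene'); print(nuts(s))
```

```text
t 37.98 p [475.1  11.1 100.7] rpy [-3.141 -0.627 -3.114] F [ 1.6 -0.   1.3] w 17.3 gf 62.0 q [ 0.28  0.99 -0.63  1.57  0.38  1.37  1.12]
[474.89967423  10.57481681 101.17654323]
[([154.9, 288.4], [143, 279, 23, 17, 213]), ([231.3, 285.9], [204, 279, 57, 15, 74]), ([280.1, 291.0], [268, 284, 24, 15, 248]), ([310.4, 297.3], [297, 290, 25, 14, 203])]
```

Call:
move_arm(rows="-0.013 -0.002 -0.005 0 0 0 1; -0.026 -0.002 -0.01 0 0 0 1; -0.035 -0.002 -0.014 0 0 0 1; -0.045 -0.002 -0.018 0 0 0 1; -0.055 -0.002 -0.021 0 0 0 1; -0.064 -0.002 -0.025 0 0 0 1; -0.064 -0.002 -0.025 0 0 0 1")

```text
clock: 38.62
eef_pos: [495.3, 10.8, 95.3]
tool_rot: [-3.141, -0.627, -3.115]
force: [2.0, -0.1, 0.8]
width: 17.0
gripper_force: 61.9
```

Run:
```python
from h import *
st(); print(L(80,-1.6,16,5)[0]); s=cam('scene'); print(nuts(s))
plan([(*L(x,-1.6,16,3.5),1,1) for x in (83,86,89,92,92)])
```

```text
t 38.62 p [495.3  10.8  95.3] rpy [-3.141 -0.627 -3.115] F [ 2.  -0.1  0.8] w 17.0 gf 61.9 q [ 0.26  1.02 -0.62  1.51  0.38  1.4   1.13]
[494.90591314  10.59492721  95.81755938]
[([450.7, 244.5], [440, 239, 22, 10, 26]), ([154.9, 288.5], [143, 279, 23, 17, 211]), ([231.7, 286.0], [204, 279, 57, 15, 77]), ([294.2, 293.8], [270, 283, 51, 23, 540])]
CALL -0.01 -0.005 -0.004 0 0 0 1 x1 | -0.02 -0.005 -0.007 0 0 0 1 x1 | -0.029 -0.005 -0.011 0 0 0 1 x1 | -0.039 -0.005 -0.015 0 0 0 1 x2
```

Call:
move_arm(rows="-0.01 -0.003 -0.004 0 0 0 1; -0.02 -0.005 -0.007 0 0 0 1; -0.029 -0.005 -0.011 0 0 0 1; -0.039 -0.005 -0.015 0 0 0 1; -0.039 -0.005 -0.015 0 0 0 1")

```text
clock: 39.08
eef_pos: [506.9, 9.8, 92.3]
tool_rot: [-3.141, -0.628, -3.115]
force: [1.0, 0.1, 2.0]
width: 17.3
gripper_force: 61.9
```

Run:
```python
from h import *
st(); print(L(92,-1.6,16,3.5)[0]); s=cam('scene'); print(nuts(s))
plan([(*L(x,-1.6,16,2.5),1,1) for x in (94,96,98,98)])
```

```text
t 39.08 p [506.9   9.8  92.3] rpy [-3.141 -0.628 -3.115] F [1.  0.1 2. ] w 17.3 gf 61.9 q [ 0.26  1.04 -0.62  1.47  0.39  1.42  1.14]
[506.94085298   9.40739903  92.60216908]
[([155.0, 288.4], [143, 279, 23, 17, 216]), ([234.0, 286.2], [204, 279, 60, 15, 80]), ([298.2, 294.9], [275, 286, 46, 20, 452])]
CALL -0.007 -0.003 -0.002 0 0 0 1 x1 | -0.013 -0.003 -0.005 0 0 0 1 x1 | -0.019 -0.003 -0.007 0 0 0 1 x2
```

Call:
move_arm(rows="-0.007 -0.003 -0.002 0 0 0 1; -0.013 -0.003 -0.005 0 0 0 1; -0.019 -0.003 -0.007 0 0 0 1; -0.019 -0.003 -0.007 0 0 0 1")

```text
clock: 39.47
eef_pos: [508.9, 8.7, 92.1]
tool_rot: [-3.14, -0.638, -3.115]
force: [-8.4, -2.1, 8.1]
width: 17.1
gripper_force: 62.2
```

Run:
```python
from h import *
st(); s=cam('scene'); print(nuts(s)); t=cam('top'); 
h=cv2.cvtColor(t['img'],cv2.COLOR_RGB2HSV)[165:230,282:352]; m=cv2.inRange(h,np.array((12,110,120)),np.array((19,175,255))); n,l,st_,c=cv2.connectedComponentsWithStats(m); print([(c[i].round(1)+[282,165],st_[i,4]) for i in range(1,n) if st_[i,4]>10])
p=np.radians(16); x0=lip(98,-1.6,p); xb=x0[0]-50*np.cos(p); print(xb)
plan([(*B(xb-1,0.5,10,2),1,1),(*B(xb-3,1.5,4,2),1,1),(*B(xb-4,2,-2,2),1,1),(*B(xb-4,2.5,-8,2),1,1),(*B(xb-4,3,-13,2),1,5)])
```

```text
t 39.47 p [508.9   8.7  92.1] rpy [-3.14  -0.638 -3.115] F [-8.4 -2.1  8.1] w 17.1 gf 62.2 q [ 0.26  1.05 -0.61  1.46  0.39  1.44  1.15]
[([461.3, 246.3], [443, 241, 40, 8, 45]), ([154.9, 288.5], [143, 279, 23, 17, 211]), ([232.2, 286.1], [204, 279, 58, 15, 78]), ([297.7, 294.7], [275, 286, 45, 19, 451])]
[(array([350.2, 185.4]), np.int32(85)), (array([339.3, 184.8]), np.int32(58)), (array([294.3, 188.4]), np.int32(35))]
1.8738304061681106
CALL 0.011 -0.002 0.023 0 -0.067 0 1 x1 | 0.024 -0.002 0.047 0 -0.133 0 1 x1 | 0.031 -0.002 0.071 0 -0.2 0 1 x1 | 0.032 -0.002 0.093 0 -0.267 0 1 x1 | 0.031 -0.002 0.112 0 -0.322 0 1 x5
```

Run:
```python
from h import *
cmd_set(*L(98,-1.6,16,2.5)); 
f=lambda p,xl:xl-100*np.cos(np.radians(p))
plan([(*B(f(p,93.5),g,p,2),1,n) for p,g,n in ((12,0.5,1),(6,1.5,1),(0,2,1),(-6,2.5,1),(-11,3,1),(-13,3,4))])
plan([(*scoop_b(f(-13,93.5)+45,2,z,np.radians(-13)),1,n) for z,n in ((80,3),(120,3),(160,5))])
```

```text
CALL 0.026 -0.002 0.022 0 -0.044 0 1 x1 | 0.039 -0.002 0.045 0 -0.111 0 1 x1 | 0.045 -0.002 0.068 0 -0.178 0 1 x1 | 0.045 -0.002 0.09 0 -0.244 0 1 x1 | 0.04 -0.002 0.108 0 -0.3 0 1 x1 | 0.037 -0.002 0.115 0 -0.322 0 1 x4
CALL 0.025 0 -0.103 0 0 0 1 x3 | 0.041 0 -0.235 0 0 0 1 x3 | 0.058 0 -0.368 0 0 0 1 x5
```

Call:
move_arm(rows="0.026 -0.002 0.022 0 -0.044 0 1; 0.039 -0.002 0.045 0 -0.111 0 1; 0.045 -0.002 0.068 0 -0.178 0 1; 0.045 -0.002 0.09 0 -0.244 0 1; 0.04 -0.002 0.108 0 -0.3 0 1; 0.037 -0.002 0.115 0 -0.322 0 1; 0.037 -0.002 0.115 0 -0.322 0 1; 0.037 -0.002 0.115 0 -0.322 0 1; 0.037 -0.002 0.115 0 -0.322 0 1")

```text
clock: 40.32
eef_pos: [484.1, 7.7, 69.4]
tool_rot: [-3.141, -0.123, -3.114]
force: [-0.0, -0.4, -2.3]
width: 17.1
gripper_force: 61.5
```

Run:
```python
from h import *
st(); s=cam('scene'); dump(s,'scene9.pkl'); print(nuts(s))
```

```text
t 40.32 p [484.1   7.7  69.4] rpy [-3.141 -0.123 -3.114] F [-0.  -0.4 -2.3] w 17.1 gf 61.5 q [ 0.3   0.79 -0.57  1.99  0.64  0.68  0.9 ]
[([262.4, 65.6], [254, 57, 17, 17, 195]), ([331.3, 76.4], [319, 67, 26, 19, 300]), ([155.0, 288.4], [143, 279, 23, 17, 212]), ([231.6, 286.0], [204, 279, 57, 15, 76])]
```

Call:
move_arm(rows="0.008 0 -0.034 0 0 0 1; 0.016 0 -0.07 0 0 0 1; 0.025 0 -0.103 0 0 0 1; 0.031 0 -0.15 0 0 0 1; 0.036 0 -0.19 0 0 0 1; 0.041 0 -0.235 0 0 0 1; 0.047 0 -0.28 0 0 0 1; 0.052 0 -0.33 0 0 0 1; 0.058 0 -0.368 0 0 0 1; 0.058 0 -0.368 0 0 0 1; 0.058 0 -0.368 0 0 0 1")

```text
clock: 41.28
eef_pos: [479.6, 7.5, 182.0]
tool_rot: [-3.141, -0.121, -3.114]
force: [0.7, 0.5, -2.4]
width: 17.5
gripper_force: 61.5
```

Run:
```python
from h import *
st(); s=cam('scene'); dump(s,'scene10.pkl'); t=cam('top'); dump(t,'top6.pkl')
h=cv2.cvtColor(s['img'],cv2.COLOR_RGB2HSV); m=cv2.inRange(h,np.array((6,130,40)),np.array((20,255,255))); m[:, :250]=0; m[:,370:]=0
n,l,S_,c=cv2.connectedComponentsWithStats(m); print([(c[i].round(0),S_[i].tolist()) for i in range(1,n) if S_[i,4]>20])
a=np.hstack([cv2.resize(s['img'][150:350,240:500],(520,400),interpolation=cv2.INTER_CUBIC),cv2.resize(t['img'][150:350,100:240],(280,400),interpolation=cv2.INTER_CUBIC)]); save({'img':a},'d1.png')
```

```text
t 41.28 p [479.6   7.5 182. ] rpy [-3.141 -0.121 -3.114] F [ 0.7  0.5 -2.4] w 17.5 gf 61.5 q [ 0.39  0.62 -0.71  1.93  0.47  0.89  1.03]
[(array([269.,  75.]), [254, 57, 33, 36, 885]), (array([340.,  95.]), [333, 80, 12, 23, 107]), (array([260., 253.]), [250, 218, 29, 76, 1468]), (array([300., 239.]), [273, 224, 54, 35, 1051]), (array([255., 307.]), [250, 299, 12, 17, 158])]
```

View pics/d1.png

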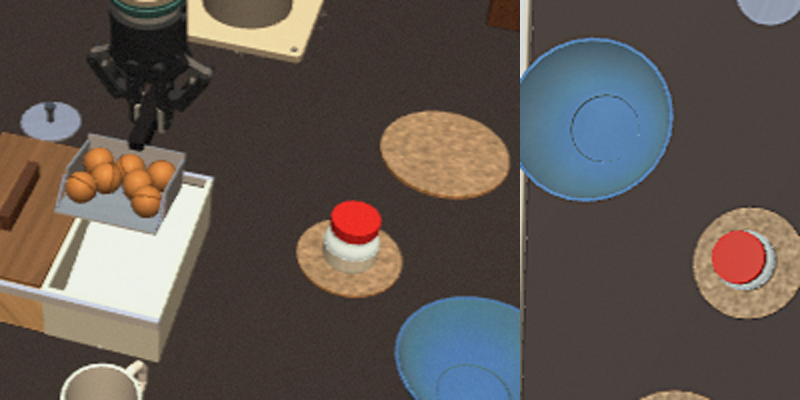

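```bash
cat >> h.py <<'E'
def bowl(t):
    h=cv2.cvtColor(t['img'],cv2.COLOR_RGB2HSV); m=cv2.inRange(h,np.array((95,80,60)),np.array((115,255,255))); m[:,:100]=0; m[:,262:]=0
    n,l,s,c=cv2.connectedComponentsWithStats(m); i=1+np.argmax(s[1:,4]); cn=max(cv2.findContours((l==i).astype(np.uint8),0,1)[0],key=cv2.contourArea)
    return cv2.minEnclosingCircle(px2w(t,cn.reshape(-1,2),58)[:,:2].astype(np.float32)), s[i]
def lipw(r,th,z,pd):
    """tool pose with lip tip at radius r, bearing th (deg), height z, pitch pd deg nose down, scoop heading radially"""
    p=np.radians(pd); a=np.radians(th); e=np.array([np.cos(a),np.sin(a)]); o=e*(r-50*np.cos(p)); return scoop_w(o[0],o[1],z+50*np.sin(p),a,p)
E
python3 - <<'E'
from h import *
print(bowl(load('top6.pkl')))
f=lambda p,xl:xl-100*np.cos(np.radians(p))
p0,Q0=scoop_b(f(-13,93.5)+45,2,160,np.radians(-13)); print(p0)
from scipy.spatial.transform import Slerp
th=np.degrees(np.arctan2(350,597)); rb=np.hypot(350,597); print(th,rb)
p1,Q1=lipw(rb-42,th,150,-13); print(p1)
sl=Slerp([0,1],R.concatenate([Q0,Q1])); N=22; w=[]
for i in range(1,N+1):
    u=i/N; u=u*u*(3-2*u); w.append((p0+(p1-p0)*u,sl(u),1,1))
plan(w+[(p1,Q1,1,2)],(p0,Q0))
E
```

```text
(((593.6062622070312, 389.59820556640625), 87.59002685546875), array([ 100,  169,   77,   82, 5120], dtype=int32))
[480.04602231   7.20746868 181.20141298]
30.38158896883203 692.0325136870376
[423.85503535 248.49122676 159.95386026]
CALL 0.001 0.005 0.001 0 0 -0.002 1 x1 | 0.004 0.019 0.002 0.001 0 -0.007 1 x1 | 0.008 0.041 0.005 0.002 0 -0.016 1 x1 | 0.014 0.07 0.008 0.003 0 -0.028 1 x1 | 0.021 0.106 0.012 0.005 0 -0.042 1 x1 | 0.029 0.148 0.017 0.007 0 -0.058 1 x1 | 0.037 0.194 0.022 0.009 0 -0.076 1 x1 | 0.047 0.243 0.027 0.012 0 -0.096 1 x1 | 0.057 0.295 0.033 0.014 0 -0.116 1 x1 | 0.068 0.349 0.039 0.017 0 -0.138 1 x1 | 0.078 0.404 0.045 0.02 0 -0.159 1 x1 | 0.089 0.459 0.051 0.022 0 -0.181 1 x1
CALL -0.005 0.055 0.005 0.003 0 -0.021 1 x1 | -0.01 0.109 0.009 0.005 0 -0.042 1 x1 | -0.015 0.159 0.012 0.008 0 -0.061 1 x1 | -0.019 0.206 0.016 0.01 0 -0.079 1 x1 | -0.023 0.248 0.019 0.012 0 -0.096 1 x1 | -0.027 0.284 0.022 0.014 0 -0.11 1 x1 | -0.03 0.314 0.024 0.015 0 -0.121 1 x1 | -0.032 0.337 0.026 0.016 0 -0.13 1 x1 | -0.033 0.351 0.027 0.017 0 -0.136 1 x1 | -0.034 0.356 0.027 0.017 0 -0.138 1 x3
```

```bash
sed -i 's/m\[:,:100\]=0/m[:,:60]=0/' h.py
python3 - <<'E'
from h import *
t=cam('top'); (c,r),s_=bowl(t); print(c,r,s_)
h=cv2.cvtColor(t['img'],cv2.COLOR_RGB2HSV); m=cv2.inRange(h,np.array((0,150,80)),np.array((10,255,255)));m[:, :180]=0; m[:,260:]=0; print('cap',px2w(t,[[*np.argwhere(m)[:,::-1].mean(0)]],120))
f=lambda p,xl:xl-100*np.cos(np.radians(p))
p0,Q0=scoop_b(f(-13,93.5)+45,2,160,np.radians(-13))
from scipy.spatial.transform import Slerp
cx,cy=c[0],c[1]+1.; th=np.degrees(np.arctan2(cy,cx)); rb=np.hypot(cx,cy); print(th,rb)
p1,Q1=lipw(rb-42,th,150,-13); print(p1)
sl=Slerp([0,1],R.concatenate([Q0,Q1])); N=22; w=[]
for i in range(1,N+1):
    u=i/N; u=u*u*(3-2*u); w.append((p0+(p1-p0)*u,sl(u),1,1))
plan(w+[(p1,Q1,1,2)],(p0,Q0))
E
```

```text
(593.6062622070312, 389.59820556640625) 87.59002685546875 [  93  169   84   82 5301]
cap [[437.95925658 221.75659521 120.        ]]
33.34527239044265 710.5880330564956
[425.94118286 280.27309059 159.95386026]
CALL 0.001 0.005 0.001 0 0 -0.002 1 x1 | 0.003 0.021 0.002 0.001 0 -0.008 1 x1 | 0.007 0.046 0.005 0.002 0 -0.018 1 x1 | 0.013 0.08 0.008 0.004 0 -0.031 1 x1 | 0.019 0.12 0.012 0.006 0 -0.046 1 x1 | 0.027 0.167 0.016 0.008 0 -0.064 1 x1 | 0.035 0.219 0.021 0.01 0 -0.084 1 x1 | 0.044 0.275 0.027 0.013 0 -0.106 1 x1 | 0.054 0.334 0.033 0.016 0 -0.128 1 x1 | 0.063 0.395 0.039 0.019 0 -0.152 1 x1 | 0.073 0.457 0.045 0.022 0 -0.176 1 x1 | 0.083 0.519 0.051 0.025 0 -0.2 1 x1
CALL -0.009 0.062 0.003 0.002 0 -0.023 1 x1 | -0.019 0.121 0.007 0.005 0 -0.046 1 x1 | -0.027 0.177 0.01 0.008 0 -0.067 1 x1 | -0.036 0.23 0.013 0.01 0 -0.087 1 x1 | -0.043 0.276 0.016 0.012 0 -0.105 1 x1 | -0.049 0.317 0.018 0.014 0 -0.121 1 x1 | -0.054 0.351 0.02 0.016 0 -0.133 1 x1 | -0.058 0.376 0.021 0.017 0 -0.143 1 x1 | -0.061 0.392 0.022 0.018 0 -0.149 1 x1 | -0.062 0.397 0.023 0.018 0 -0.151 1 x3
```

Call:
move_arm(rows="0.001 0.005 0.001 0 0 -0.002 1; 0.003 0.021 0.002 0.001 0 -0.008 1; 0.007 0.046 0.005 0.002 0 -0.018 1; 0.013 0.08 0.008 0.004 0 -0.031 1; 0.019 0.12 0.012 0.006 0 -0.046 1; 0.027 0.167 0.016 0.008 0 -0.064 1; 0.035 0.219 0.021 0.01 0 -0.084 1; 0.044 0.275 0.027 0.013 0 -0.106 1; 0.054 0.334 0.033 0.016 0 -0.128 1; 0.063 0.395 0.039 0.019 0 -0.152 1; 0.073 0.457 0.045 0.022 0 -0.176 1; 0.083 0.519 0.051 0.025 0 -0.2 1")

```text
clock: 42.43
eef_pos: [447.5, 164.8, 169.0]
tool_rot: [-3.141, -0.123, -2.793]
force: [0.1, 0.4, -2.3]
width: 17.2
gripper_force: 61.5
```

Call:
move_arm(rows="-0.009 0.062 0.003 0.002 0 -0.023 1; -0.019 0.121 0.007 0.005 0 -0.046 1; -0.027 0.177 0.01 0.008 0 -0.067 1; -0.036 0.23 0.013 0.01 0 -0.087 1; -0.043 0.276 0.016 0.012 0 -0.105 1; -0.049 0.317 0.018 0.014 0 -0.121 1; -0.054 0.351 0.02 0.016 0 -0.133 1; -0.058 0.376 0.021 0.017 0 -0.143 1; -0.061 0.392 0.022 0.018 0 -0.149 1; -0.062 0.397 0.023 0.018 0 -0.151 1; -0.062 0.397 0.023 0.018 0 -0.151 1; -0.062 0.397 0.023 0.018 0 -0.151 1")

```text
clock: 43.43
eef_pos: [425.1, 279.7, 159.7]
tool_rot: [-3.141, -0.123, -2.56]
force: [-0.2, -0.0, -2.6]
width: 16.8
gripper_force: 61.5
```

Run:
```python
from h import *
st(); s=cam('scene'); dump(s,'scene11.pkl')
h=cv2.cvtColor(s['img'],cv2.COLOR_RGB2HSV); b=cv2.inRange(h,np.array((95,80,50)),np.array((115,255,255))); b[:,:380]=0; b[:260]=0
n,l,S_,c=cv2.connectedComponentsWithStats(b); i=1+np.argmax(S_[1:,4]); print('bowl scene px',S_[i]); cn=max(cv2.findContours((l==i).astype(np.uint8),0,1)[0],key=cv2.contourArea); print(cv2.minEnclosingCircle(px2w(s,cn.reshape(-1,2),58)[:,:2].astype(np.float32)))
rb,th=710.6,33.35
plan([(*lipw(rb-42,th,z,pd),1,1) for z,pd in ((140,-12),(128,-11),(116,-10),(104,-9),(94,-8),(86,-7),(80,-6),(77,-5),(76,-4),(76,-4))])
w=[]
for pd in (-2,0,2,4,5.5,7,8.5,10,11.5,13,14.5,16): w.append((*lipw(rb-42,th,75,pd),1,1))
plan(w)
plan([(*lipw(rb-42,th,74,pd),1,1) for pd in (18,20,22,24,26,28,30,32,32,32,32,32)])
```

```text
t 43.43 p [425.1 279.7 159.7] rpy [-3.141 -0.123 -2.56 ] F [-0.2 -0.  -2.6] w 16.8 gf 61.5 q [-0.13  0.73 -0.8   1.87  0.59  0.94  0.92]
bowl scene px [ 437  298   90   74 5056]
((594.0023803710938, 392.44024658203125), 91.42387390136719)
CALL -0.003 0 0.024 0 0.011 0 1 x1 | -0.008 0 0.054 0 0.022 0 1 x1 | -0.013 0 0.084 0 0.033 0 1 x1 | -0.018 0 0.115 0 0.044 0 1 x1 | -0.022 0 0.139 0 0.055 0 1 x1 | -0.025 0 0.156 0 0.067 0 1 x1 | -0.028 0 0.167 0 0.078 0 1 x1 | -0.03 0 0.167 0 0.089 0 1 x1 | -0.031 0 0.161 0 0.1 0 1 x2
CALL -0.001 0 -0.015 0 0.022 0 1 x1 | -0.001 0 -0.034 0 0.044 0 1 x1 | -0.001 0 -0.052 0 0.067 0 1 x1 | -0.002 0 -0.07 0 0.089 0 1 x1 | -0.003 0 -0.084 0 0.105 0 1 x1 | -0.005 0 -0.098 0 0.122 0 1 x1 | -0.007 0 -0.112 0 0.139 0 1 x1 | -0.01 0 -0.125 0 0.155 0 1 x1 | -0.012 0 -0.139 0 0.172 0 1 x1 | -0.015 0 -0.153 0 0.189 0 1 x1 | -0.019 0 -0.166 0 0.205 0 1 x1 | -0.023 0 -0.179 0 0.222 0 1 x1
CALL -0.001 0 -0.016 0 0.022 0 1 x1 | 0 0 -0.035 0 0.045 0 1 x1 | -0.001 0 -0.053 0 0.067 0 1 x1 | -0.002 0 -0.071 0 0.089 0 1 x1 | -0.004 0 -0.09 0 0.111 0 1 x1 | -0.006 0 -0.108 0 0.133 0 1 x1 | -0.01 0 -0.126 0 0.156 0 1 x1 | -0.013 0 -0.145 0 0.178 0 1 x5
```

Call:
move_arm(rows="-0.003 0 0.024 0 0.011 0 1; -0.008 0 0.054 0 0.022 0 1; -0.013 0 0.084 0 0.033 0 1; -0.018 0 0.115 0 0.044 0 1; -0.022 0 0.139 0 0.055 0 1; -0.025 0 0.156 0 0.067 0 1; -0.028 0 0.167 0 0.078 0 1; -0.03 0 0.167 0 0.089 0 1; -0.031 0 0.161 0 0.1 0 1; -0.031 0 0.161 0 0.1 0 1")

```text
clock: 44.32
eef_pos: [428.3, 283.2, 110.8]
tool_rot: [3.141, -0.28, -2.559]
force: [0.8, 0.7, -3.7]
width: 17.1
gripper_force: 61.6
```

Call:
move_arm(rows="-0.001 0 -0.015 0 0.022 0 1; -0.001 0 -0.034 0 0.044 0 1; -0.001 0 -0.052 0 0.067 0 1; -0.002 0 -0.07 0 0.089 0 1; -0.003 0 -0.084 0 0.105 0 1; -0.005 0 -0.098 0 0.122 0 1; -0.007 0 -0.112 0 0.139 0 1; -0.01 0 -0.125 0 0.155 0 1; -0.012 0 -0.139 0 0.172 0 1; -0.015 0 -0.153 0 0.189 0 1; -0.019 0 -0.166 0 0.205 0 1; -0.023 0 -0.179 0 0.222 0 1")

```text
clock: 45.32
eef_pos: [445.8, 294.6, 161.1]
tool_rot: [3.141, -0.628, -2.558]
force: [0.0, -0.6, -0.9]
width: 17.2
gripper_force: 61.7
```

Call:
move_arm(rows="-0.001 0 -0.016 0 0.022 0 1; 0 0 -0.035 0 0.045 0 1; -0.001 0 -0.053 0 0.067 0 1; -0.002 0 -0.071 0 0.089 0 1; -0.004 0 -0.09 0 0.111 0 1; -0.006 0 -0.108 0 0.133 0 1; -0.01 0 -0.126 0 0.156 0 1; -0.013 0 -0.145 0 0.178 0 1; -0.013 0 -0.145 0 0.178 0 1; -0.013 0 -0.145 0 0.178 0 1; -0.013 0 -0.145 0 0.178 0 1")

```text
clock: 46.23
eef_pos: [469.4, 310.6, 193.6]
tool_rot: [-3.14, -0.907, -2.559]
force: [0.4, -0.3, -2.9]
width: 17.4
gripper_force: 61.7
```

```bash
cat >> h.py <<'E'
def orange(d,box,lo=(6,110,40),hi=(20,255,255)):
    h=cv2.cvtColor(d['img'],cv2.COLOR_RGB2HSV); m=cv2.inRange(h,np.array(lo),np.array(hi)); k=m*0; x0,y0,x1,y1=box; k[y0:y1,x0:x1]=m[y0:y1,x0:x1]
    n,l,s,c=cv2.connectedComponentsWithStats(k); return [(c[i].round(1).tolist(),s[i].tolist()) for i in range(1,n) if s[i,4]>15]
E
python3 - <<'E'
from h import *
st(); s=cam('scene'); t=cam('top'); dump(s,'scene12.pkl'); dump(t,'top7.pkl'); print('scene',orange(s,(380,240,640,400))); print('top',orange(t,(60,140,200,260)))
E
```

```text
t 46.23 p [469.4 310.6 193.6] rpy [-3.14  -0.907 -2.559] F [ 0.4 -0.3 -2.9] w 17.4 gf 61.7 q [-0.47  1.12 -0.4   1.    0.18  1.98  1.32]
scene [([445.2, 241.9], [440, 240, 10, 6, 33]), ([412.8, 283.3], [388, 260, 53, 39, 807]), ([480.8, 341.9], [457, 326, 50, 36, 1172])]
top []
```

Run:
```python
from h import *
rb,th=710.6,33.35
plan([(*lipw(rb-42,th,z,pd),1,1) for z,pd in ((80,27),(88,22),(96,17),(105,12),(115,8),(125,4),(135,0),(140,0),(140,0))])
plan([([440,100,200],down(np.pi+.2,PO),1,9)])
```

```text
CALL 0.011 0 0.034 0 -0.056 0 1 x1 | 0.023 0 0.063 0 -0.111 0 1 x1 | 0.031 0 0.091 0 -0.167 0 1 x1 | 0.038 0 0.116 0 -0.222 0 1 x1 | 0.049 0 0.129 0 -0.267 0 1 x1 | 0.057 0 0.14 0 -0.311 0 1 x1 | 0.063 0 0.151 0 -0.356 0 1 x1 | 0.076 0 0.14 0 -0.356 0 1 x2
CALL 0.31 -0.528 0.061 -0.083 0 0.228 1 x9
```

Call:
move_arm(rows="0.011 0 0.034 0 -0.056 0 1; 0.023 0 0.063 0 -0.111 0 1; 0.031 0 0.091 0 -0.167 0 1; 0.038 0 0.116 0 -0.222 0 1; 0.049 0 0.129 0 -0.267 0 1; 0.057 0 0.14 0 -0.311 0 1; 0.063 0 0.151 0 -0.356 0 1; 0.076 0 0.14 0 -0.356 0 1; 0.076 0 0.14 0 -0.356 0 1; 0.076 0 0.14 0 -0.356 0 1")

```text
clock: 47.17
eef_pos: [431.0, 284.6, 185.9]
tool_rot: [3.141, -0.348, -2.559]
force: [-0.1, 0.5, -0.9]
width: 17.3
gripper_force: 61.6
```

Call:
move_arm(rows="0.05 -0.08 0.01 -0.01 0 0.03 1; 0.1 -0.16 0.02 -0.02 0 0.07 1; 0.15 -0.24 0.03 -0.04 0 0.11 1; 0.2 -0.33 0.04 -0.05 0 0.15 1; 0.25 -0.42 0.05 -0.07 0 0.19 1; 0.29 -0.49 0.06 -0.08 0 0.22 1; 0.31 -0.528 0.061 -0.083 0 0.228 1; 0.31 -0.528 0.061 -0.083 0 0.228 1; 0.31 -0.528 0.061 -0.083 0 0.228 1; 0.31 -0.528 0.061 -0.083 0 0.228 1")

```text
clock: 48.0
eef_pos: [439.4, 102.5, 199.8]
tool_rot: [3.139, -0.349, -2.936]
force: [-0.4, 0.7, -1.8]
width: 17.3
gripper_force: 61.7
```

Run:
```python
from h import *
st(); s=cam('scene'); t=cam('top'); dump(s,'scene13.pkl'); dump(t,'top8.pkl'); print('bowl',bowl(t)); print('scene',orange(s,(240,180,640,420))); print('top',orange(t,(60,140,240,330)))
g=cv2.cvtColor(t['img'],cv2.COLOR_RGB2GRAY); hsv=cv2.cvtColor(t['img'],cv2.COLOR_RGB2HSV)
sub=hsv[165:250:4,90:185:4]; print('\n'.join(' '.join('%3d'%x for x in r) for r in sub[:,:,0]))
```

```text
t 48.00 p [439.4 102.5 199.8] rpy [ 3.139 -0.349 -2.936] F [-0.4  0.7 -1.8] w 17.3 gf 61.7 q [-0.03  0.61 -0.38  1.82  0.17  1.1   1.29]
bowl (((593.6062622070312, 389.59820556640625), 87.59002685546875), array([  93,  169,   84,   82, 4058], dtype=int32))
scene [([633.0, 180.8], [623, 180, 17, 4, 36]), ([461.6, 227.0], [430, 206, 65, 44, 1947]), ([259.1, 250.8], [240, 216, 52, 78, 2712]), ([413.2, 283.3], [388, 260, 53, 39, 815]), ([250.2, 305.6], [240, 296, 22, 20, 317]), ([480.8, 342.0], [457, 326, 50, 36, 1174])]
top [([137.4, 213.1], [114, 192, 45, 41, 1131])]
 94  90  93  23   9   7  11  13   9  12   9   8  13  10  10  12   9   8  12   8   7  12  10  12
 90  90  93  23   3   9  14  13  11  14 107 106 106 107  13  10  10  10  12  12  10  10  10  10
 94  90  93  26   3  11  12 106 102 102 102 101 102 102 100 102 106  12  11   9  12  10  12   9
 94  94  93  24   8 120 102 102 101 101 101 101 101 101 100 102 101 101 135  12  12   9   7   5
 90  94  97  23 109 100 101 101 101 102 102 101 101 101 102 101 100 101 100 108   9   7   8   9
 90  97  93  99  99 101 100 101 100 101 102 101 
[... 883 characters left out ...]
 112 105 103  99 130  10  13
 94  85 101 101 101 101   8  15  15  15  15  16  16  14 105  14   8 105 104 102 103  12   8   8
 90  90 106 101 101 101 103  14  14 115 106  15  15  15 105 106 105 105 103  99 115  10   6  10
 90  94  94  94 100 100 101 102 103 104 104 105 105 105 105 105 105 103 100 106  10  11  10  10
 90  90  99  17 100 100  99 101 102 103 104 104 105 105 104 103 102  99 106  10  10  13   9   8
 90  90 101  18  12  98 100 100  99 101 102 102 102 102 102  99  99 106  10  11   8  10   8  11
 90  90  98  19   9  13 106 100 101 100 100  99  99  99 100 105  14   8  11  10   8   8   8  11
 90  93  95  20  13  12  12  12 113 106 106 106 106 106  11   9  13   8   8   8   8  10  11   8
```

Run:
```python
from h import *
t=load('top8.pkl'); im=t['img'][180:245,105:170]; g=cv2.resize(im,None,fx=6,fy=6,interpolation=cv2.INTER_CUBIC); h=cv2.cvtColor(g,cv2.COLOR_RGB2HSV); m=cv2.inRange(h,np.array((6,110,40)),np.array((20,255,255)))
g2=cv2.cvtColor(g,cv2.COLOR_RGB2GRAY); c=cv2.HoughCircles(cv2.GaussianBlur(g2,(0,0),3),cv2.HOUGH_GRADIENT,1.5,60,param1=60,param2=18,minRadius=38,maxRadius=52)
if c is not None:
    for x,y,r in c[0]:
        k=np.zeros_like(m); cv2.circle(k,(int(x),int(y)),int(r*.9),255,-1); print(round(x/6+105,1),round(y/6+180,1),round(r/6,1),(m[k>0]>0).mean().round(2))
o,M=frame(*BIN)
# jar now
hs=cv2.cvtColor(t['img'],cv2.COLOR_RGB2HSV); q=cv2.inRange(hs,np.array((0,150,80)),np.array((10,255,255))); q[:,:180]=0;q[:,262:]=0; print('cap',px2w(t,[np.argwhere(q)[:,::-1].mean(0)],122),(q>0).sum())
```

```text
137.4 225.4 7.7 1.0
151.1 218.6 8.0 0.98
151.1 205.4 6.9 0.98
138.1 211.1 7.6 1.0
137.9 199.6 6.5 1.0
161.1 230.1 7.4 0.0
cap [[437.76525002 221.36219697 122.        ]] 562
```

Run:
```python
from h import *
p,Q=scoop_w(508,-337,18,.02,0); print(p)
plan([([430,-100,230],down(np.pi+.1,PO),1,9)]); plan([(p+[0,0,140],Q,1,9)]); plan([(p+[0,0,60],Q,1,4),(p+[0,0,20],Q,1,3),(p+[0,0,4],Q,1,4)])
```

```text
[ 405.62047932 -339.04786347   63.4       ]
CALL 0.19 -0.646 -0.038 -0.022 0 0.06 1 x9
CALL 0.12 -0.785 0.138 -0.017 0 0.048 1 x9
CALL -0.091 0 0.251 0 0 0 1 x4 | -0.136 0 0.376 0 0 0 1 x3 | -0.155 0 0.426 0 0 0 1 x4
```

Call:
move_arm(rows="0.03 -0.1 -0.006 -0.003 0 0.01 1; 0.06 -0.2 -0.012 -0.006 0 0.02 1; 0.09 -0.3 -0.018 -0.01 0 0.03 1; 0.12 -0.4 -0.024 -0.014 0 0.04 1; 0.15 -0.5 -0.03 -0.018 0 0.05 1; 0.18 -0.6 -0.036 -0.02 0 0.06 1; 0.19 -0.646 -0.038 -0.022 0 0.06 1; 0.19 -0.646 -0.038 -0.022 0 0.06 1; 0.19 -0.646 -0.038 -0.022 0 0.06 1")

```text
clock: 48.85
eef_pos: [429.8, -98.8, 230.2]
tool_rot: [3.14, -0.349, -3.039]
force: [-0.6, 1.7, -1.0]
width: 17.2
gripper_force: 61.7
```

Call:
move_arm(rows="0.015 -0.1 0.02 -0.002 0 0.006 1; 0.03 -0.2 0.035 -0.004 0 0.012 1; 0.045 -0.3 0.05 -0.007 0 0.02 1; 0.06 -0.4 0.07 -0.01 0 0.026 1; 0.075 -0.5 0.09 -0.012 0 0.032 1; 0.09 -0.6 0.11 -0.014 0 0.04 1; 0.11 -0.7 0.125 -0.016 0 0.046 1; 0.12 -0.785 0.138 -0.017 0 0.048 1; 0.12 -0.785 0.138 -0.017 0 0.048 1; 0.12 -0.785 0.138 -0.017 0 0.048 1")

```text
clock: 49.68
eef_pos: [406.3, -337.8, 202.8]
tool_rot: [3.14, -0.349, -3.119]
force: [0.6, 0.3, -1.2]
width: 17.2
gripper_force: 61.7
```

Call:
move_arm(rows="-0.03 0 0.08 0 0 0 1; -0.06 0 0.16 0 0 0 1; -0.091 0 0.251 0 0 0 1; -0.115 0 0.32 0 0 0 1; -0.136 0 0.376 0 0 0 1; -0.147 0 0.405 0 0 0 1; -0.155 0 0.426 0 0 0 1; -0.155 0 0.426 0 0 0 1; -0.155 0 0.426 0 0 0 1")

```text
clock: 50.43
eef_pos: [406.4, -338.1, 68.1]
tool_rot: [-3.141, -0.348, -3.119]
force: [0.4, -0.0, -0.7]
width: 17.2
gripper_force: 61.7
```

Call:
move_arm(rows="-0.002 0 0.006 0 0 0 1; -0.003 0 0.009 0 0 0 1; -0.003 0 0.009 0 0 0 1; -0.003 0 0.009 0 0 0 1")

```text
clock: 50.77
eef_pos: [405.6, -339.0, 65.2]
tool_rot: [-3.141, -0.348, -3.121]
force: [-0.4, -0.5, -1.8]
width: 16.8
gripper_force: 61.7
```

Call:
move_arm(rows="-0.002 0 0.005 0 0 0 1; -0.002 0 0.006 0 0 0 1; -0.002 0 0.006 0 0 0 1")

```text
clock: 51.02
eef_pos: [405.4, -338.8, 62.9]
tool_rot: [-3.141, -0.349, -3.12]
force: [-0.2, -0.2, -1.9]
width: 17.1
gripper_force: 61.7
```

Call:
move_arm(rows="-0.001 0 0.003 0 0 0 1; -0.002 0 0.006 0 0 0 1; -0.002 0 0.006 0 0 0 1")

```text
clock: 51.27
eef_pos: [405.1, -338.9, 62.4]
tool_rot: [-3.141, -0.35, -3.121]
force: [-1.3, 1.9, 10.2]
width: 17.0
gripper_force: 63.3
```

Contact with the board; release and back off along the tool axis.

Call:
move_arm(rows="0 0 0 0 0 0 0.6; 0 0 0 0 0 0 0.2; 0 0 0 0 0 0 -0.3; 0 0 0 0 0 0 -1; 0 0 0 0 0 0 -1; 0 0 0 0 0 0 -1; 0 0 0 0 0 0 -1; 0 0 0 0 0 0 -1")

```text
clock: 51.93
eef_pos: [405.3, -338.8, 60.8]
tool_rot: [-3.141, -0.349, -3.12]
force: [-0.1, -0.2, 0.8]
width: 85.2
gripper_force: 0.0
```

Call:
move_arm(rows="0 0 -0.05 0 0 0 -1; 0 0 -0.12 0 0 0 -1; 0 0 -0.2 0 0 0 -1; 0 0 -0.3 0 0 0 -1; 0 0 -0.42 0 0 0 -1; 0 0 -0.5 0 0 0 -1; 0 0 -0.5 0 0 0 -1; 0 0 -0.5 0 0 0 -1")

```text
clock: 52.6
eef_pos: [457.7, -337.7, 203.0]
tool_rot: [-3.14, -0.346, -3.12]
force: [-0.3, -0.2, -1.3]
width: 85.5
gripper_force: 0.0
```

Run:
```python
from h import *
s=st(); cmd_set(s['eef_pos'],R.from_euler('xyz',s['tool_rot']))
b=down(3.168)
# cover bar at q~.128: last gripped TCP about (551.5,-120.5)
plan([([552,-200,200],b,-1,8)]); plan([([552,-121,150],b,-1,6)]); plan([([552,-121,97],b,-1,6)]); plan([([552,-121,97],b,1,11)])
t=cam('top'); print(bowl(t)); dump(t,'top9.pkl')
h=cv2.cvtColor(t['img'],cv2.COLOR_RGB2HSV)
for row in (200,220,240): print(row,[(c,int(h[row,c,2])) for c in range(370,395)])
```

```text
t 52.60 p [ 457.7 -337.7  203. ] rpy [-3.14  -0.346 -3.12 ] F [-0.3 -0.2 -1.3] w 85.5 gf 0.0 q [ 0.6   0.72 -0.2   1.54  0.3   1.23  1.88]
CALL -0.308 0.452 -0.102 -0.001 -0.22 -0.003 -1 x8
CALL -0.007 0.263 0.167 0 0 0 -1 x6
CALL 0 0 0.177 0 0 0 -1 x6
CALL 0 0 0 0 0 0 1 x11
(((593.6062622070312, 389.59820556640625), 87.59002685546875), array([  93,  169,   84,   82, 4050], dtype=int32))
200 [(370, 130), (371, 137), (372, 140), (373, 140), (374, 136), (375, 135), (376, 145), (377, 126), (378, 58), (379, 101), (380, 99), (381, 100), (382, 100), (383, 100), (384, 95), (385, 115), (386, 141), (387, 145), (388, 146), (389, 148), (390, 148), (391, 146), (392, 143), (393, 143), (394, 144)]
220 [(370, 126), (371, 127), (372, 132), (373, 139), (374, 140), (375, 135), (376, 136), (377, 144), (378, 131), (379, 57), (380, 75), (381, 100), (382, 99), (383, 101), (384, 100), (385, 98), (386, 97), (387, 120), (388, 147), (389, 148), (390, 150), (391, 149), (392, 147), (393, 140), (394, 135)]
240 [(370, 134), (371, 131), (372, 128), (373, 128), (374, 135), (375, 138), (376, 136), (377, 136), (378, 141), (379, 140), (380, 102), (381, 24), (382, 27), (383, 30), (384, 30), (385, 26), (386, 56), (387, 114), (388, 144), (389, 144), (390, 148), (391, 150), (392, 144), (393, 135), (394, 132)]
```

Call:
move_arm(rows="-0.308 0.452 -0.102 -0.001 -0.22 -0.003 -1; -0.308 0.452 -0.102 -0.001 -0.22 -0.003 -1; -0.308 0.452 -0.102 -0.001 -0.22 -0.003 -1; -0.308 0.452 -0.102 -0.001 -0.22 -0.003 -1; -0.308 0.452 -0.102 -0.001 -0.22 -0.003 -1; -0.308 0.452 -0.102 -0.001 -0.22 -0.003 -1; -0.308 0.452 -0.102 -0.001 -0.22 -0.003 -1; -0.308 0.452 -0.102 -0.001 -0.22 -0.003 -1")

```text
clock: 53.32
eef_pos: [549.6, -201.5, 197.9]
tool_rot: [3.14, -0.006, -3.118]
force: [0.2, -0.3, -0.3]
width: 85.4
gripper_force: 0.0
```

Call:
move_arm(rows="-0.007 0.263 0.167 0 0 0 -1; -0.007 0.263 0.167 0 0 0 -1; -0.007 0.263 0.167 0 0 0 -1; -0.007 0.263 0.167 0 0 0 -1; -0.007 0.263 0.167 0 0 0 -1; -0.007 0.263 0.167 0 0 0 -1")

```text
clock: 53.82
eef_pos: [550.9, -123.4, 149.3]
tool_rot: [3.141, -0.003, -3.118]
force: [0.4, -0.7, 0.2]
width: 85.5
gripper_force: 0.0
```

Call:
move_arm(rows="0 0 0.06 0 0 0 -1; 0 0 0.12 0 0 0 -1; 0 0 0.16 0 0 0 -1; 0 0 0.177 0 0 0 -1; 0 0 0.177 0 0 0 -1; 0 0 0.177 0 0 0 -1")

```text
clock: 54.32
eef_pos: [551.0, -122.1, 96.5]
tool_rot: [3.14, -0.003, -3.117]
force: [0.3, 0.3, -0.4]
width: 85.7
gripper_force: 0.0
```

Call:
move_arm(rows="0 0 0 0 0 0 1; 0 0 0 0 0 0 1; 0 0 0 0 0 0 1; 0 0 0 0 0 0 1; 0 0 0 0 0 0 1; 0 0 0 0 0 0 1; 0 0 0 0 0 0 1; 0 0 0 0 0 0 1; 0 0 0 0 0 0 1; 0 0 0 0 0 0 1; 0 0 0 0 0 0 1")

```text
clock: 55.23
eef_pos: [550.8, -120.4, 96.4]
tool_rot: [3.139, -0.003, -3.115]
force: [-0.7, 1.5, 5.2]
width: 13.0
gripper_force: 59.3
```

Call:
move_arm(rows="0 0.03 -0.003 0 0 0 1; 0 0.08 -0.003 0 0 0 1; 0 0.13 -0.003 0 0 0 1; 0 0.18 -0.003 0 0 0 1; 0 0.23 -0.003 0 0 0 1; 0 0.28 -0.003 0 0 0 1; 0 0.33 -0.003 0 0 0 1; 0 0.37 -0.003 0 0 0 1; 0 0.39 -0.003 0 0 0 1; 0 0.403 -0.003 0 0 0 1; 0 0.41 -0.003 0 0 0 1; 0 0.41 -0.003 0 0 0 1")

```text
clock: 56.23
eef_pos: [547.9, 2.5, 96.5]
tool_rot: [3.139, -0.003, -3.116]
force: [5.4, 0.7, -14.2]
width: 12.7
gripper_force: 58.6
```

Call:
move_arm(rows="0 0.006 0 0 0 0 1; 0 0.012 0 0 0 0 1; 0 0.018 0 0 0 0 1; 0 0.018 0 0 0 0 1")

```text
clock: 56.57
eef_pos: [547.8, 7.0, 96.5]
tool_rot: [3.14, -0.003, -3.116]
force: [5.7, 0.7, -13.8]
width: 12.8
gripper_force: 58.6
```

Call:
move_arm(rows="0 0.005 0 0 0 0 1; 0 0.01 0 0 0 0 1; 0 0.01 0 0 0 0 1; 0 0.01 0 0 0 0 1")

```text
clock: 56.9
eef_pos: [547.8, 7.7, 96.5]
tool_rot: [-3.141, -0.003, -3.118]
force: [5.8, -4.3, -13.2]
width: 12.5
gripper_force: 58.8
```

Call:
move_arm(rows="0 0 0 0 0 0 0.5; 0 0 0 0 0 0 0; 0 0 0 0 0 0 -1; 0 0 0 0 0 0 -1; 0 0 0 0 0 0 -1; 0 0 0 0 0 0 -1; 0 0 0 0 0 0 -1; 0 0 -0.1 0 0 0 -1; 0 0 -0.2 0 0 0 -1; 0 0 -0.35 0 0 0 -1; 0 0 -0.35 0 0 0 -1; 0 0 -0.35 0 0 0 -1")

```text
clock: 57.9
eef_pos: [549.5, 10.6, 204.9]
tool_rot: [3.139, 0.003, -3.116]
force: [0.1, -0.4, 0.6]
width: 85.4
gripper_force: 0.0
```

Run:
```python
from h import *
st(); t=cam('top'); s=cam('scene'); dump(t,'top10.pkl'); dump(s,'scene14.pkl')
for d,x0,x1,y0,y1 in ((t,180,262,180,340),(s,350,450,200,330)):
    h=cv2.cvtColor(d['img'],cv2.COLOR_RGB2HSV); q=cv2.inRange(h,np.array((0,150,80)),np.array((10,255,255))); k=q*0; k[y0:y1,x0:x1]=q[y0:y1,x0:x1]
    n,l,S_,c=cv2.connectedComponentsWithStats(k); i=1+np.argmax(S_[1:,4]); print('cap',c[i],S_[i],px2w(d,[c[i]],64))
print(bowl(t)); 
# cover shut: left cover edge vs wall in scene: project edges for q=0
o,M=frame(*BIN)
h=cv2.cvtColor(s['img'],cv2.COLOR_RGB2HSV)
for q in (0,8): print(q,[w2px(s,[[*(o+M@np.array([x,-64-q])),79]])[0].round(1).tolist() for x in (90,0,-90)])
p=w2px(s,[[*(o+M@np.array([0,-64])),79]])[0]; y=int(round(p[1])); print([(c,h[y,c].tolist()) for c in range(int(p[0])-10,int(p[0])+11,1)])
```

```text
t 57.90 p [549.5  10.6 204.9] rpy [ 3.139e+00  3.000e-03 -3.116e+00] F [ 0.1 -0.4  0.6] w 85.4 gf 0.0 q [ 0.1   0.54 -0.26  1.84  0.19  0.78  1.34]
cap [208.79359431 278.18683274] [196 265  27  27 562] [[443.39144026 232.79974587  64.        ]]
cap [417.40757238 260.41202673] [405 250  26  22 449] [[442.31916814 234.59666583  64.        ]]
(((593.6062622070312, 389.59820556640625), 87.59002685546875), array([  93,  169,   84,   82, 4061], dtype=int32))
0 [[262.4, 287.6], [276.9, 258.2], [289.9, 231.5]]
8 [[258.8, 286.7], [273.4, 257.4], [286.6, 230.8]]
[(266, [17, 100, 212]), (267, [17, 98, 211]), (268, [17, 100, 215]), (269, [16, 99, 220]), (270, [17, 102, 217]), (271, [17, 96, 217]), (272, [17, 99, 217]), (273, [17, 102, 219]), (274, [17, 96, 222]), (275, [18, 96, 223]), (276, [17, 97, 221]), (277, [14, 87, 184]), (278, [13, 112, 141]), (279, [12, 137, 130]), (280, [13, 142, 124]), (281, [13, 139, 127]), (282, [14, 143, 130]), (283, [14, 139, 136]), (284, [14, 143, 134]), (285, [14, 142, 138]), (286, [13, 136, 141])]
```

Run:
```python
from h import *
a=down(2.385); s=read_state()
cmd_set([547.9,8.5,96.7+105],R.from_euler('xyz',[np.pi,0,-3.1165]))
plan([([443,234,190],a,-1,11)]); plan([([443,234,90],a,-1,4),([443,234,20.5],a,-1,6)]); plan([([443,234,20.5],a,1,11)])
plan([([443,234,190],a,1,8)]); plan([([530,30,190],a,1,10)]); plan([([562.4,-124.7,190],a,1,9)]); plan([([562.4,-124.7,100],a,1,5),([562.4,-124.7,77.5],a,1,5)])
```

```text
CALL 0.331 0.76 0.039 0 0 0.498 -1 x11
CALL 0 0 0.333 0 0 0 -1 x4 | 0 0 0.565 0 0 0 -1 x6
CALL 0 0 0 0 0 0 1 x11
CALL 0 0 -0.565 0 0 0 1 x8
CALL -0.678 -0.295 0 0 0 0 1 x10
CALL -0.433 -0.3 0 0 0 0 1 x9
CALL 0 0 0.3 0 0 0 1 x5 | 0 0 0.375 0 0 0 1 x5
```

Call:
move_arm(rows="0.331 0.76 0.039 0 0 0.498 -1; 0.331 0.76 0.039 0 0 0.498 -1; 0.331 0.76 0.039 0 0 0.498 -1; 0.331 0.76 0.039 0 0 0.498 -1; 0.331 0.76 0.039 0 0 0.498 -1; 0.331 0.76 0.039 0 0 0.498 -1; 0.331 0.76 0.039 0 0 0.498 -1; 0.331 0.76 0.039 0 0 0.498 -1; 0.331 0.76 0.039 0 0 0.498 -1; 0.331 0.76 0.039 0 0 0.498 -1; 0.331 0.76 0.039 0 0 0.498 -1")

```text
clock: 58.92
eef_pos: [443.1, 233.6, 190.8]
tool_rot: [-3.139, -0.004, 2.383]
force: [-0.0, -0.1, 0.1]
width: 85.4
gripper_force: 0.0
```

Call:
move_arm(rows="0 0 0.1 0 0 0 -1; 0 0 0.2 0 0 0 -1; 0 0 0.3 0 0 0 -1; 0 0 0.4 0 0 0 -1; 0 0 0.48 0 0 0 -1; 0 0 0.53 0 0 0 -1; 0 0 0.565 0 0 0 -1; 0 0 0.565 0 0 0 -1; 0 0 0.565 0 0 0 -1; 0 0 0.565 0 0 0 -1")

```text
clock: 59.75
eef_pos: [442.7, 235.9, 22.6]
tool_rot: [3.141, -0.003, 2.384]
force: [-0.7, -0.1, 0.8]
width: 85.6
gripper_force: 0.0
```

Call:
move_arm(rows="0 0 0 0 0 0 1; 0 0 0 0 0 0 1; 0 0 0 0 0 0 1; 0 0 0 0 0 0 1; 0 0 0 0 0 0 1; 0 0 0 0 0 0 1; 0 0 0 0 0 0 1; 0 0 0 0 0 0 1; 0 0 0 0 0 0 1; 0 0 0 0 0 0 1; 0 0 0 0 0 0 1")

```text
clock: 60.67
eef_pos: [442.3, 236.3, 23.3]
tool_rot: [3.141, -0.003, 2.386]
force: [-1.2, 0.1, 9.3]
width: 59.7
gripper_force: 63.7
```

Call:
move_arm(rows="0 0 -0.06 0 0 0 1; 0 0 -0.15 0 0 0 1; 0 0 -0.25 0 0 0 1; 0 0 -0.36 0 0 0 1; 0 0 -0.46 0 0 0 1; 0 0 -0.54 0 0 0 1; 0 0 -0.565 0 0 0 1; 0 0 -0.565 0 0 0 1; 0 0 -0.565 0 0 0 1")

```text
clock: 61.42
eef_pos: [441.9, 235.5, 190.8]
tool_rot: [-3.14, -0.004, 2.385]
force: [-0.2, -0.2, -2.4]
width: 59.8
gripper_force: 66.5
```

Call:
move_arm(rows="-0.05 -0.02 0 0 0 0 1; -0.13 -0.057 0 0 0 0 1; -0.22 -0.096 0 0 0 0 1; -0.32 -0.139 0 0 0 0 1; -0.42 -0.183 0 0 0 0 1; -0.52 -0.226 0 0 0 0 1; -0.6 -0.261 0 0 0 0 1; -0.65 -0.283 0 0 0 0 1; -0.678 -0.295 0 0 0 0 1; -0.678 -0.295 0 0 0 0 1; -0.678 -0.295 0 0 0 0 1")

```text
clock: 62.33
eef_pos: [528.5, 32.5, 189.2]
tool_rot: [-3.139, -0.006, 2.386]
force: [0.2, 1.2, -1.6]
width: 60.0
gripper_force: 66.5
```

Call:
move_arm(rows="-0.05 -0.035 0 0 0 0 1; -0.12 -0.083 0 0 0 0 1; -0.2 -0.139 0 0 0 0 1; -0.28 -0.194 0 0 0 0 1; -0.35 -0.243 0 0 0 0 1; -0.41 -0.284 0 0 0 0 1; -0.433 -0.3 0 0 0 0 1; -0.433 -0.3 0 0 0 0 1; -0.433 -0.3 0 0 0 0 1")

```text
clock: 63.08
eef_pos: [562.0, -120.4, 189.7]
tool_rot: [-3.141, -0.006, 2.387]
force: [-1.1, -0.0, -0.2]
width: 59.9
gripper_force: 66.5
```

Call:
move_arm(rows="0 0 0.06 0 0 0 1; 0 0 0.13 0 0 0 1; 0 0 0.2 0 0 0 1; 0 0 0.27 0 0 0 1; 0 0 0.32 0 0 0 1; 0 0 0.35 0 0 0 1; 0 0 0.365 0 0 0 1; 0 0 0.372 0 0 0 1; 0 0 0.372 0 0 0 1; 0 0 0.372 0 0 0 1")

```text
clock: 63.92
eef_pos: [562.7, -121.5, 79.4]
tool_rot: [3.141, -0.003, 2.387]
force: [0.2, -0.2, -2.6]
width: 60.1
gripper_force: 66.5
```

Call:
move_arm(rows="0 0 0.004 0 0 0 1; 0 0 0.004 0 0 0 1; 0 0 0.004 0 0 0 0.4; 0 0 0.004 0 0 0 -0.2; 0 0 0.004 0 0 0 -1; 0 0 0.004 0 0 0 -1; 0 0 0.004 0 0 0 -1; 0 0 0.004 0 0 0 -1; 0 0 0.004 0 0 0 -1; 0 0 0.004 0 0 0 -1")

```text
clock: 64.75
eef_pos: [561.9, -122.7, 77.2]
tool_rot: [-3.14, -0.004, 2.385]
force: [0.0, 0.5, 0.6]
width: 85.5
gripper_force: 0.0
```

Call:
move_arm(rows="0 0 -0.06 0 0 0 -1; 0 0 -0.14 0 0 0 -1; 0 0 -0.25 0 0 0 -1; 0 0 -0.37 0 0 0 -1; 0.2 0 -0.5 0 0 0 -1; 0.4 0 -0.5 0 0 0 -1; 0.5 0 -0.5 0 0 0 -1; 0.5 0 -0.5 0 0 0 -1; 0.5 0 -0.5 0 0 0 -1; 0.5 0 -0.5 0 0 0 -1; 0.5 0 -0.5 0 0 0 -1")

```text
clock: 65.67
eef_pos: [454.2, -20.4, 228.2]
tool_rot: [-3.141, -0.003, 2.385]
force: [-0.6, 0.6, -0.7]
width: 85.6
gripper_force: 0.0
```

Run:
```python
from h import *
st(); t=cam('top'); s=cam('scene'); dump(t,'top11.pkl'); dump(s,'scene15.pkl'); o,M=frame(*BIN)
for d,x0,x1,y0,y1 in ((t,340,420,160,290),(s,200,300,200,320)):
    h=cv2.cvtColor(d['img'],cv2.COLOR_RGB2HSV); q=cv2.inRange(h,np.array((0,150,80)),np.array((10,255,255))); k=q*0; k[y0:y1,x0:x1]=q[y0:y1,x0:x1]
    n,l,S_,c=cv2.connectedComponentsWithStats(k); i=1+np.argmax(S_[1:,4]); w=px2w(d,[c[i]],122)[0]; print('cap',S_[i],w,(w[:2]-o)@M)
print(bowl(t),orange(t,(60,140,240,330)),orange(s,(380,300,640,420)))
# cover edge
h=cv2.cvtColor(s['img'],cv2.COLOR_RGB2HSV); p=w2px(s,[[*(o+M@np.array([-60,-64])),79]])[0]; y=int(round(p[1])); print(p,[h[y,c,2] for c in range(int(p[0])-8,int(p[0])+9)])
# scoop: compare the board-region steel blob, top image
h=cv2.cvtColor(t['img'],cv2.COLOR_RGB2HSV); m=cv2.inRange(h,np.array((100,20,100)),np.array((125,120,255))); m[:,:440]=0; m[:180]=0; m[330:]=0; n,l,S_,c=cv2.connectedComponentsWithStats(m); i=1+np.argmax(S_[1:,4]); print('scoop',S_[i],px2w(t,[c[i]],20.5))
```

```text
t 65.67 p [454.2 -20.4 228.2] rpy [-3.141e+00 -3.000e-03  2.385e+00] F [-0.6  0.6 -0.7] w 85.6 gf 0.0 q [ 0.03  0.38 -0.06  2.06  0.03  0.71  0.77]
cap [382 196  17  27 306] [ 566.1899838  -134.69676461  122.        ] [  13.50047309 -142.09576303]
cap [233 232  26  22 460] [ 566.71051878 -120.67989769  122.        ] [  14.38522963 -128.09716593]
(((593.6062622070312, 389.59820556640625), 87.59002685546875), array([  93,  169,   84,   82, 4053], dtype=int32)) [([137.4, 213.1], [114, 192, 45, 41, 1130])] [([480.9, 341.9], [457, 326, 50, 36, 1174])]
[285.68770294 240.13755524] [np.uint8(220), np.uint8(224), np.uint8(221), np.uint8(218), np.uint8(218), np.uint8(218), np.uint8(215), np.uint8(213), np.uint8(181), np.uint8(146), np.uint8(136), np.uint8(130), np.uint8(128), np.uint8(128), np.uint8(125), np.uint8(125), np.uint8(130)]
scoop [ 456  218   58   46 2033] [[ 512.3581358  -342.14304628   20.5       ]]
```

```bash
python3 -c "
from h import *
print(finish_job())"
```

```text
the job is handed in; nothing more can be done
None
```

The job is handed in at about 66 s on the robot's clock. My last camera measurements put all seven walnuts in the bowl, the scoop on the board, the cover shut and the jar upright on the ledge; the final judging result was not shown to me.

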